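# Index the craft turntable to 60 degrees and clamp it

## Task

The next fin of the half-built star goes on at 60 degrees: slacken the turntable's clamp lever, turn the platter until the 60 mark of its scale stands at the index line, then swing the lever fully home again so that the platter is clamped there. The star must stay standing in the middle of the platter, and the other things on the table stay where they are.

Things in the scene. Friction and masses are not known exactly. Their poses are not given: they have to be found in the camera images.
- platter (a joint): The turntable's round aluminium platter, 290 mm across, 16 mm thick, its top 65 mm above the table. It turns without end stops about the upright axis through centre and stays where it is left (1 N at the knob turns it when unclamped). The value is the scale's reading at the index line in rad (60 degrees = 1.047); it grows as the platter turns anticlockwise seen from above; a full extra turn adds 6.283.
- zero_mark (a point): The zero of the black scale on the platter's rim, 144 mm from the axis; it turns with the platter. An outward arrow head marks the zero. Marks stand every 10 degrees, long and thick ones every 30, counting up CLOCKWISE from zero seen from above: 60 is the second thick mark clockwise from the arrow. Inside the scale lie one dot at 90, two at 180, three at 270.
- index (a point): The index line, where the scale is read: a black radial line on a silver tab of the fixed foot, level with the platter's top, beside its rim. This point is the line's inner end, 148 mm from centre on its -x side.
- centre (a point): The middle of the platter's top face, on its axis, 65 mm above the table. Its x axis points from the index line to the centre, its y axis from the centre to the lever's pivot, z up; it does not turn with the platter.
- knob_grip (a point): Finger knob: black, upright, round, 25 mm across, on the platter 110 mm from its axis; it spins freely on its own upright stem. The straight part reaches from 18 to 52 mm above the platter's top, the tip to 60 mm. This point is on its axis, 37 mm above the platter's top (102 mm above the table). With the scale at 60 it stands 60 degrees clockwise from the x axis of centre.
- lever (a joint): The clamp lever beside the platter. 0: slack, the arm stands straight out from the turntable (y of centre). It swings clockwise seen from above to the hard stop at 1.6 rad, fully home, the arm then along x of centre. From 0.9 rad on it clamps the platter, below 0.8 the platter is free; home, the platter holds against 25 N at the knob. It stays where it is left; 3 to 5 N at the ball swings it.
- lever_pivot (a point): On the lever's upright axis, at the height of the ball's centre (72 mm above the table), 185 mm from the turntable's axis. The stud's top is 62 mm above the table.
- lever_ball (a point): Centre of the black ball at the lever's end, 32 mm across, 92 mm from the lever's axis, 72 mm above the table. The steel arm behind it is 11 mm thick and slopes down to the stud.
- star_mid (a point): Half-built star standing loose in the middle of the platter: a plywood disc 92 mm across with a wooden core and ten grey board fins over half a circle, at most 58 mm from its axis, 54 mm high. This point is on its axis, half-way up. It rides round with the platter.
- scissors_mid (a point): Pair of scissors with black handles, lying flat, 205 mm long and 11 mm high; origin at the pivot. A bystander: leave it where it is.
- glue_gun_mid (a point): Blue cordless hot-glue gun lying on its side, about 190 x 130 x 30 mm; origin in its barrel. A bystander: leave it where it is.
- folder_mid (a point): Bone folder, a flat cream blade 160 x 24 x 7 mm, lying flat; origin at its middle. A bystander: leave it where it is.
- tape_mid (a point): Roll of brown tape lying flat, 96 mm across, 25 mm high; origin at its middle. A bystander: leave it where it is.
- fin_stack_mid (a point): Small pile of cut grey board pieces 80 x 60 mm, 15 mm high; origin at its middle. A bystander: leave it where it is.
Things that resemble listed ones, but are neither listed nor needed, are in the scene too. There is more than one size of the part that bears star_mid; the job needs the smaller.

How it is judged:
By the outcome, as a careful person would: the job done as asked, in the order asked, and still so for the second after the job is handed in, with the robot touching nothing.
It also fails if it takes over 67 s, if anything falls off the work surface, if the arm or the gripper's body presses on something with over 40 N, if the wrist force passes 120 N, or if a joint passes its speed limit or range.

## Robot

A 6-joint arm with a two-finger parallel gripper is mounted at the origin on the work surface. World frame = base frame: x ahead of the robot, y to its left, z up, the work surface at z = 0. Lengths are in m, angles in rad, forces in N, time in s.
With the tool pointing down it reaches from about 0.375 to 0.9 m from the base axis. Payload 3.1 kg.
Tool frame: the origin (TCP) lies between the finger pads; the fingertips stand 11 mm ahead of it and the grasp point (between the pads) lies 8 mm behind it; z points along the fingers, y is the direction in which the jaws open and shut (so a half turn about z gives the same grasp; the last joint's range is limited). The gripper opens to 85 mm and grips with 20 to 120 N. Pads are 22 mm wide; open, the fingers measure 114 mm over their backs; the gripper's body (76 mm by 85 mm) begins 54 mm behind the grasp point. The pads swing forward as they close: fully open they stand 13 mm farther back than shut.
Start: joints at [0.928, 0.527, 1.433, -0, 1.181, -0.178], TCP at [0.28, 0.559, 0.242] pointing down, gripper open.
Joint ranges: [-3.08, 3.08], [-0.75, 2.2], [0.22, 2.44], [-1.43, 4.57], [0, 2.65], [-2.85, 2.85]. Speed limits (rad/s): [2.79, 2.79, 3.14, 3.14, 3.14, 3.14].

## Interface

Orientations are given as a unit quaternion [x, y, z, w].
In Python, from station import manip gives the robot as it stands.
- The arm moves only by the tool move_arm, never from a script. Its argument "deltas" is a list of rows, each a list of 5 numbers: the shift along the tool's x, y, z in units of 40 cm (1.0 is 40 cm), then the turn about the tool's z in units of 0.5 rad (1.0 is 0.5 rad), then the opening in per cent of the stroke, from 0 (shut) to 100 (fully open). In form: [[x, y, z, twist, grip], ...]. A call has exactly 8 rows; each row is the pose to reach, as a shift and turn from the pose commanded when the call began, along the tool's axes at that moment; what a row does not reach only later rows make up. A row lasts 1/12 s, in which the tool goes at most 41.7 mm and 7.16 degrees, less where a joint would pass 70% of its speed; a pose out of reach is approached as far as the arm can. A call with a number of a shift or a turn outside -1 to 1 is refused whole. A call with a gripper value outside its range is refused whole. The fingers move at their own pace and stop on an object; "force" is the grip in N (left out, the last holds). Time passes only in rows, so rows that repeat a pose let the fingers close, or fill a call up. It gives the time, the measured TCP pose, the force and the opening at its end, in the units of the state.
- manip.sense(): the state, without advancing time (a new reading comes with each control period).
- manip.snapshot(name): name is "side" or "top" or "wrist"; returns (picture, depth): 480x640x3 uint8, red, green, blue; 480x640 float32, m along the optical axis (not along the pixel's ray), 0 where there is no reading.
- manip.get_calibration(name): a dict with "vfov" (degrees; the focal length in pixels is half the picture's height over the tangent of half this angle, whatever the lens; pixels are square), "cx", "cy" (the principal point, pixels), "pose" (4x4, takes a point from camera to world coordinates). Camera axes: x right, y down, z forward; pixel columns grow to the right and rows downward; lengths in m; the calibration is good to about 2 mm. A picture is of the moment at which its call begins: read the wrist's pose just before it. get_calibration takes no time and is no camera call; for the wrist camera it gives the pose at the moment of the call.
- manip.sign_off(): hands the job in, once; it reports no verdict.
The state is a dict: "t": time; "q": joint angles; "qd": joint speeds; "tau": joint torques, N m; "tcp_pos": TCP position; "tool_rot": TCP orientation; "force": force on the tool from outside, world axes, zero at the start; "ft_torque": the same for the moment, N m; "finger_gap": opening from 0.0 (shut) to 1.0 (fully open).
Only numpy, scipy, OpenCV 4.12 (cv2) and the standard library are available. Lean on these libraries where they do the work, as an engineer would, in place of code of your own. Each camera call takes 0.05 s, during which the arm holds its last target.

## Working session

There is one attempt and no reset: what is moved stays moved. The work goes in short steps, Python scripts to look and compute and a tool call to move; the robot and the scene stay as the last step left them, time stands still between calls to the robot, and variables do not carry over. Pictures are saved under pics/ and viewed, and the job is handed in when it is done.

Besides the shell and the picture viewer there is one more tool, called as name(argument=value, ...) on one line, values as JSON. move_arm: Moves the arm, as the interface text tells. Its arguments: {"type":"object","properties":{"deltas":{"type":"array","items":{"type":"array","items":{"type":"number"}}},"force":{"type":"number"}},"required":["deltas"]}

```bash
ls; mkdir -p pics; python3 - <<'E'
from station import manip
import cv2,numpy as np
s=manip.sense();print(s)
for n in("top","side","wrist"):
    c=manip.get_calibration(n);print(n,c)
    im,d=manip.snapshot(n);cv2.imwrite(f"pics/{n}0.png",im[...,::-1]);np.savez(f"pics/{n}0.npz",im=im,d=d,pose=c["pose"])
E
```

```text
pics
{'t': 0.0, 'q': array([ 9.28498018e-01,  5.28467252e-01,  1.43390512e+00,  1.17336599e-05,
        1.18141254e+00, -1.78487497e-01]), 'qd': array([ 0.00069806, -0.0008789 , -0.001596  ,  0.00180353,  0.00011617,
       -0.00181762]), 'tau': array([ 2.38926259e-04, -4.42353487e+01, -1.78024954e+01, -2.52963573e-04,
        8.42861307e-03,  3.36767307e-06]), 'tcp_pos': array([0.27913922, 0.55842223, 0.24133204]), 'tool_rot': array([ 2.29834373e-01,  9.73229140e-01, -1.00294603e-03, -4.42296717e-04]), 'force': array([-0.8627684 , -0.77006891,  0.30134549]), 'ft_torque': array([ 0.00656338, -0.02804713, -0.02317364]), 'finger_gap': 1.002064977231445}
top {'vfov': 53.92404512578879, 'cx': 326.2601298998933, 'cy': 236.0558905845465, 'pose': array([[-0.00853321, -0.99763937,  0.06813862,  0.42474853],
       [-0.99990047,  0.00774723, -0.01179092, -0.01066045],
       [ 0.01123521, -0.06823245, -0.99760619,  1.36937606],
       [ 0.        ,  0.        ,  0.        ,  1.        ]])}
side {'vfov': 44.11145602585093, 'cx': 312.3998966143306, 'cy': 231.0655366735301, 'pose': array([[-0.99225051, -0.05154017,  0.11305984,  0.37648207],
       [-0.12294783,  0.53881916, -0.83340131,  1.18446107],
       [-0.01796516, -0.84084334, -0.54098034,  0.88412022],
       [ 0.        ,  0.        ,  0.        ,  1.        ]])}
wrist {'vfov': 59.838326729924404, 'cx': 321.2462724832496, 'cy': 239.3277403753104, 'pose': array([[ 0.44641446,  0.86034232,  0.24601875,  0.21635818],
       [ 0.89482511, -0.42876016, -0.12430908,  0.59055284],
       [-0.00146533,  0.27563712, -0.96126065,  0.37332529],
       [ 0.        ,  0.        ,  0.        ,  1.        ]])}
```

View pics/top0.png

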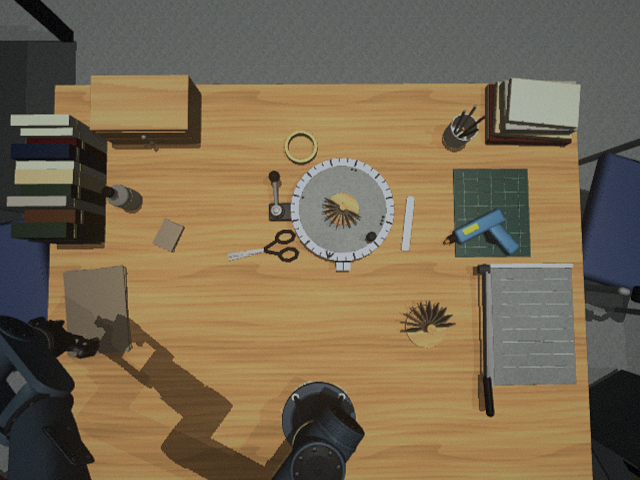

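View pics/side0.png

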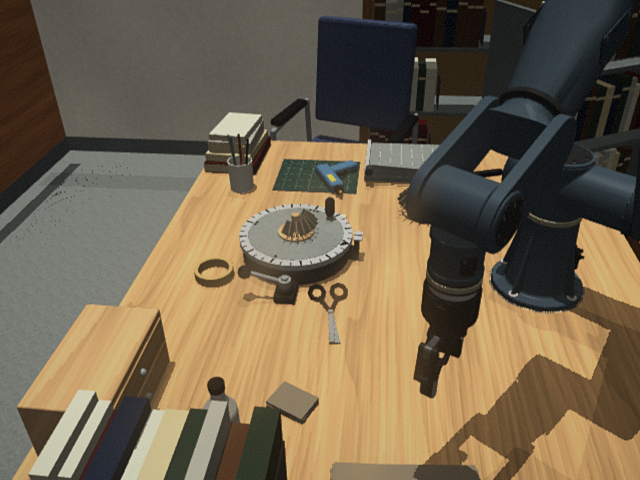

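```bash
cat > h.py <<'E'
import numpy as np,cv2
from station import manip
def K(n):
    c=manip.get_calibration(n);f=240/np.tan(np.radians(c["vfov"]/2));return f,c["cx"],c["cy"]
def ray(n,uv,z,pose=None):
    f,cx,cy=K(n);P=np.array(manip.get_calibration(n)["pose"] if pose is None else pose)
    uv=np.atleast_2d(uv).astype(float);d=np.c_[(uv[:,0]-cx)/f,(uv[:,1]-cy)/f,np.ones(len(uv))]@P[:3,:3].T
    return P[:3,3]+d*((z-P[2,3])/d[:,2])[:,None]
def proj(n,X,pose=None):
    f,cx,cy=K(n);P=np.array(manip.get_calibration(n)["pose"] if pose is None else pose)
    p=(np.atleast_2d(X)-P[:3,3])@P[:3,:3];return np.c_[f*p[:,0]/p[:,2]+cx,f*p[:,1]/p[:,2]+cy]
def crop(im,x0,y0,x1,y1,k,name):
    cv2.imwrite(name,cv2.resize(im[y0:y1,x0:x1,::-1],None,fx=k,fy=k,interpolation=cv2.INTER_CUBIC))
E
python3 - <<'E'
from h import *
z=np.load("pics/top0.npz");im=z["im"]
crop(im,255,140,405,280,4,"pics/topc.png")
z=np.load("pics/side0.npz");crop(z["im"],230,180,370,310,5,"pics/sidec.png")
# platter: bright-ish low saturation pixels -> rim
hsv=cv2.cvtColor(im,cv2.COLOR_RGB2HSV)
m=((hsv[...,1]<60)&(hsv[...,2]>70)).astype(np.uint8)*255
m[:, :285]=0;m[:,400:]=0;m[:145]=0;m[268:]=0
m=cv2.morphologyEx(m,cv2.MORPH_OPEN,np.ones((5,5)))
m=cv2.morphologyEx(m,cv2.MORPH_CLOSE,np.ones((7,7)))
cs,_=cv2.findContours(m,cv2.RETR_EXTERNAL,cv2.CHAIN_APPROX_NONE);c=max(cs,key=cv2.contourArea)
e=cv2.fitEllipse(c);print(e)
print("centre",ray("top",e[0],.065))
print("idx,pivot,ball,knob tip",ray("top",[(343,262)],.065),ray("top",[(277,211)],.062),ray("top",[(274,176)],.072),ray("top",[(371,237)],.125))
E
```

```text
((341.4665832519531, 210.0587158203125), (102.82585906982422, 104.02079010009766), 10.581571578979492)
centre [[ 0.58602328 -0.06901414  0.065     ]]
idx,pivot,ball,knob tip [[ 0.44165782 -0.07170183  0.065     ]] [[0.58503967 0.11046157 0.062     ]] [[0.68165751 0.1177185  0.072     ]] [[ 0.50631847 -0.14374587  0.125     ]]
```

View pics/topc.png

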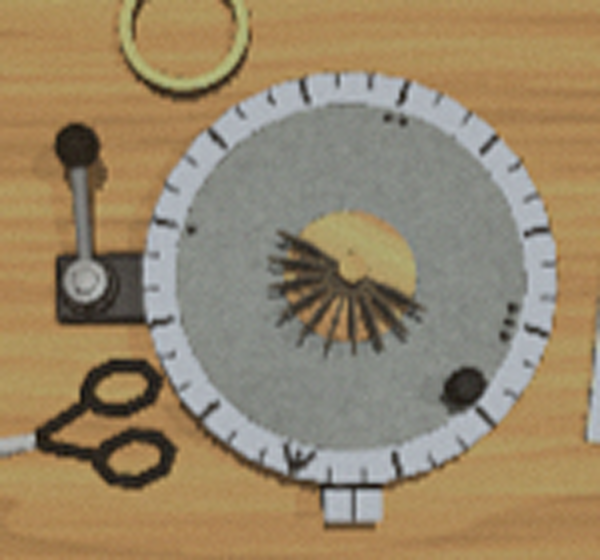

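View pics/sidec.png

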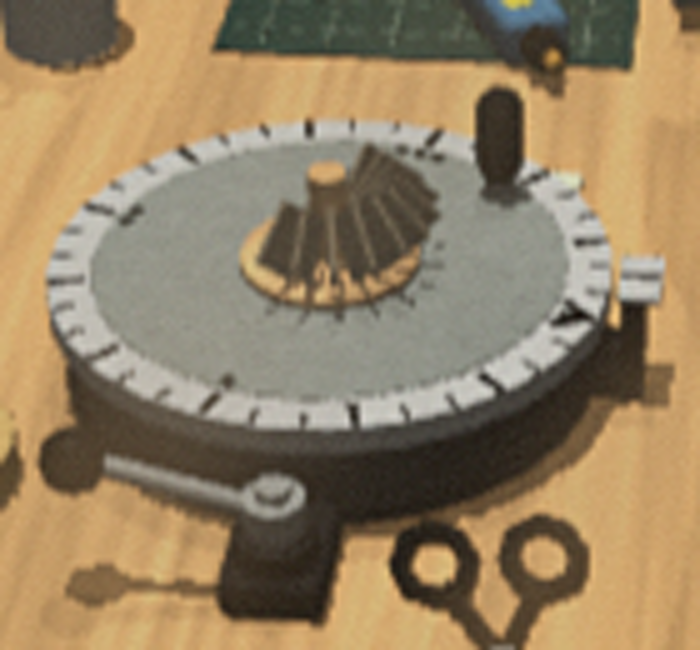

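```bash
cat >> h.py <<'E'
def tri(a,b,pa=None,pb=None,na="top",nb="side"):
    A=[];B=[]
    for n,uv,P in((na,a,pa),(nb,b,pb)):
        P=np.array(manip.get_calibration(n)["pose"] if P is None else P)
        o=P[:3,3];p=ray(n,[uv],0.,P)[0];d=(p-o)/np.linalg.norm(p-o);M=np.eye(3)-np.outer(d,d);A.append(M);B.append(M@o)
    A=np.vstack(A);B=np.hstack(B);X=np.linalg.lstsq(A,B,rcond=None);return X[0],np.sqrt(X[1])
def axes(s=None):
    from scipy.spatial.transform import Rotation as R
    s=s or manip.sense();return R.from_quat(s["tool_rot"]).as_matrix()
def units(target,s=None,yaw=None):
    """target world TCP -> tool units; yaw: wanted azimuth of tool y (deg)"""
    s=s or manip.sense();M=axes(s);d=(np.array(target)-s["tcp_pos"])@M/.4
    a=np.degrees(np.arctan2(M[1,1],M[0,1]));out=[d.round(3),"az_y",round(a,1)]
    if yaw is not None: out+=["twist units",round(-np.radians((yaw-a+180)%360-180)/.5,3)]
    return out
E
python3 - <<'E'
from h import *
T=np.load("pics/top0.npz")["im"];S=np.load("pics/side0.npz")["im"]
def blob(im,x0,y0,x1,y1,th=45):
    g=(im[y0:y1,x0:x1].max(2)<th).astype(np.uint8)
    n,l,st,c=cv2.connectedComponentsWithStats(g)
    for i in range(1,n):
        if st[i,4]>8: print(st[i]+np.array([x0,y0,0,0,0]),c[i]+[x0,y0])
print("ball top");blob(T,262,165,284,190)
print("knob top");blob(T,360,228,380,246)
print("ball side");blob(S,232,262,254,282)
print("knob side");blob(S,320,193,340,222)
print(tri((274,176),(244.3,272)))
print(tri((277,211),(284.5,278.5)), "stud")
E
```

```text
ball top
[269 171  10  10  59] [273.57627119 175.94915254]
knob top
[366 232   9   9  30] [369.         237.03333333]
ball side
knob side
(array([0.68173584, 0.11787862, 0.069905  ]), array([0.00047038]))
(array([0.58776443, 0.11145886, 0.05312632]), array([0.00230818])) stud
```

```bash
python3 - <<'E'
from h import *
print(units((.48,.34,.25),yaw=-88)); print(units((.62,.118,.30),yaw=-88))
E
```

```text
[array([-0.693, -0.264, -0.021]), 'az_y', np.float64(63.4), 'twist units', np.float64(5.286)]
[array([-1.255, -0.604, -0.145]), 'az_y', np.float64(63.4), 'twist units', np.float64(5.286)]
```

move_arm(deltas=[[-0.09, -0.03, -0.02, 0.1, 60], [-0.18, -0.07, -0.04, 0.25, 60], [-0.27, -0.1, -0.06, 0.4, 60], [-0.36, -0.14, -0.08, 0.55, 60], [-0.45, -0.17, -0.1, 0.7, 60], [-0.54, -0.2, -0.1, 0.8, 60], [-0.62, -0.24, -0.1, 0.9, 60], [-0.7, -0.27, -0.1, 1.0, 60]], force=20)

```text
t: 0.82
tcp_pos: [0.4823, 0.3352, 0.2823]
tool_rot: [0.465, 0.885, -0.0, -0.0]
force: [-0.1, -0.5, -0.6]
finger_gap: 0.599
```

```bash
python3 - <<'E'
from h import *
s=manip.sense();print(s["t"],s["tcp_pos"],s["q"].round(2),s["finger_gap"]);print(units((.62,.118,.30),yaw=-88))
E
```

```text
0.8167 [0.48229251 0.33515337 0.28225607] [ 0.42  0.43  1.48 -0.    1.23 -0.19] 0.5987742866054935
[array([-0.642, -0.025, -0.044]), 'az_y', np.float64(34.6), 'twist units', np.float64(4.28)]
```

move_arm(deltas=[[-0.08, 0, -0.01, 0.15, 60], [-0.16, -0.01, -0.02, 0.3, 60], [-0.24, -0.01, -0.03, 0.45, 60], [-0.32, -0.01, -0.04, 0.6, 60], [-0.4, -0.02, -0.04, 0.7, 60], [-0.48, -0.02, -0.04, 0.8, 60], [-0.56, -0.02, -0.04, 0.9, 60], [-0.64, -0.02, -0.04, 1.0, 60]])

```text
t: 1.48
tcp_pos: [0.6215, 0.1209, 0.298]
tool_rot: [0.669, 0.743, -0.0, -0.0]
force: [0.5, 0.5, 0.3]
finger_gap: 0.605
```

move_arm(deltas=[[0, 0, 0, 0.2, 60], [0, 0, 0, 0.4, 60], [0, 0, 0, 0.6, 60], [0, 0, 0, 0.8, 60], [0, 0, 0, 1.0, 60], [0, 0, 0, 1.0, 60], [0, 0, 0, 1.0, 60], [0, 0, 0, 1.0, 60]])

```text
t: 2.15
tcp_pos: [0.6209, 0.1223, 0.298]
tool_rot: [0.831, 0.556, -0.0, -0.0]
force: [-0.3, 0.0, 0.4]
finger_gap: 0.6
```

```bash
python3 - <<'E'
from h import *
s=manip.sense();print(s["t"],s["tcp_pos"],s["q"].round(2),s["finger_gap"]);print(units((.682,.118,.16),yaw=-88))
c=manip.get_calibration("wrist");im,d=manip.snapshot("wrist");cv2.imwrite("pics/w1.png",im[...,::-1]);np.savez("pics/w1.npz",im=im,d=d,pose=c["pose"])
print(proj("wrist",[(.682,.118,.07),(.587,.113,.062),(.586,-.069,.065),(.442,-.071,.065)],c["pose"]))
E
```

```text
2.15 [0.62094352 0.12232482 0.29804338] [ 0.02  0.48  1.35 -0.    1.31  0.41] 0.6001799263128454
[array([0.048, 0.145, 0.345]), 'az_y', np.float64(-22.4), 'twist units', np.float64(2.29)]
[[389.19113737 181.40182875]
 [291.2062071  224.92366587]
 [361.62852438 387.25225043]
 [234.18911979 433.66596589]]
```

View pics/w1.png

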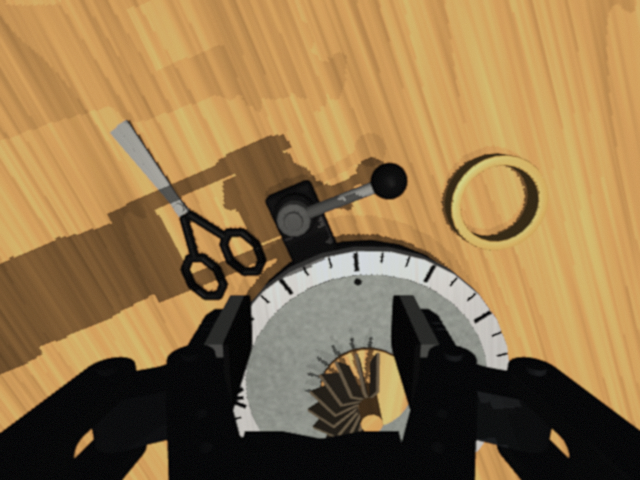

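move_arm(deltas=[[0.01, 0.02, 0, 0.2, 60], [0.01, 0.04, 0, 0.4, 60], [0.02, 0.06, 0, 0.6, 60], [0.03, 0.08, 0.05, 0.8, 60], [0.04, 0.11, 0.1, 1.0, 60], [0.05, 0.145, 0.15, 1.0, 60], [0.05, 0.145, 0.2, 1.0, 60], [0.05, 0.145, 0.25, 1.0, 60]])

```text
t: 2.87
tcp_pos: [0.6831, 0.1184, 0.1972]
tool_rot: [0.943, 0.333, 0.0, 0.0]
force: [-0.2, -0.1, -0.5]
finger_gap: 0.598
```

move_arm(deltas=[[0, 0, 0, 0.2, 60], [0, 0, 0, 0.4, 60], [0, 0, 0, 0.6, 60], [0, 0, 0, 0.8, 60], [0, 0, 0, 1.0, 60], [0, 0, 0, 1.0, 60], [0, 0, 0, 1.0, 60], [0, 0, 0, 1.0, 60]])

```text
t: 3.53
tcp_pos: [0.6823, 0.1186, 0.1983]
tool_rot: [0.996, 0.09, -0.0, 0.0]
force: [-0.1, -0.1, -0.5]
finger_gap: 0.604
```

```bash
python3 - <<'E'
from h import *
s=manip.sense();print(s["t"],s["tcp_pos"],s["q"].round(2),s["finger_gap"]);print(units((.682,.118,.063),yaw=-88))
z=np.load("pics/w1.npz");print("pivot",ray("wrist",(292,219),.062,z["pose"]),"ball",ray("wrist",(389,181),.072,z["pose"]))
c=manip.get_calibration("wrist");im,d=manip.snapshot("wrist");cv2.imwrite("pics/w2.png",im[...,::-1]);np.savez("pics/w2.npz",im=im,d=d,pose=c["pose"])
E
```

```text
3.5333 [0.68233776 0.11859123 0.19829405] [ 0.01  0.67  1.29 -0.    1.19  1.4 ] 0.6042718590677509
[array([-0.001,  0.001,  0.338]), 'az_y', np.float64(-79.7), 'twist units', np.float64(0.291)]
pivot [[0.58986553 0.11779519 0.062     ]] ball [[0.68177293 0.11877436 0.072     ]]
```

View pics/w2.png

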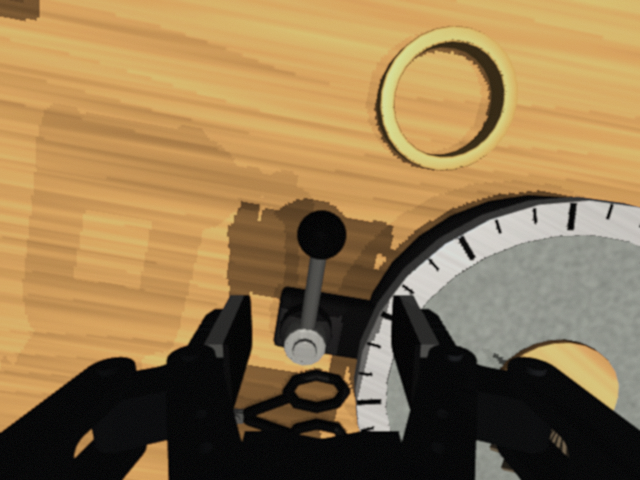

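move_arm(deltas=[[0, 0, 0.06, 0.1, 60], [0, 0, 0.12, 0.2, 60], [0, 0, 0.18, 0.29, 60], [0, 0, 0.24, 0.29, 60], [0, 0, 0.29, 0.29, 60], [0, 0, 0.32, 0.29, 60], [0, 0, 0.335, 0.29, 60], [0, 0, 0.335, 0.29, 60]])

```text
t: 4.25
tcp_pos: [0.6817, 0.1185, 0.063]
tool_rot: [1.0, 0.017, -0.001, -0.0]
force: [-0.5, -0.7, -0.3]
finger_gap: 0.599
```

move_arm(deltas=[[0, 0, 0, 0, 45], [0, 0, 0, 0, 35], [0, 0, 0, 0, 30], [0, 0, 0, 0, 25], [0, 0, 0, 0, 20], [0, 0, 0, 0, 20], [0, 0, 0, 0, 20], [0, 0, 0, 0, 20]], force=20)

```text
t: 4.92
tcp_pos: [0.6835, 0.1185, 0.0658]
tool_rot: [1.0, 0.016, 0.001, 0.0]
force: [-0.3, -0.0, 5.5]
finger_gap: 0.356
```

```bash
python3 - <<'E'
from h import *
s=manip.sense();print(s["t"],s["tcp_pos"],s["q"].round(2),s["finger_gap"],s["force"]);M=axes(s)
P=np.array([.590,.116]);r=s["tcp_pos"][:2]-P;print(np.linalg.norm(r),np.degrees(np.arctan2(r[1],r[0])))
R=.092;a0=np.arctan2(r[1],r[0])
for k in range(1,25):
    a=a0+np.radians(4)*k;t=P+R*np.array([np.cos(a),np.sin(a)]);d=np.r_[t-s["tcp_pos"][:2],0]@M/.4
    print(k,4*k,d.round(3),"tw",round(-np.radians(4)*k/.5,2))
c=manip.get_calibration("wrist");im,d=manip.snapshot("wrist");cv2.imwrite("pics/w3.png",im[...,::-1])
E
```

```text
4.9167 [0.6835027  0.11853012 0.06575046] [ 0.01  0.83  1.37 -0.    0.94  1.55] 0.3564510290780621 [-0.25492134 -0.04855264  5.52150577]
0.09353692602289608 1.5500086072818762
1 4 [-0.004 -0.016 -0.   ] tw -0.14
2 8 [-0.006 -0.032 -0.   ] tw -0.28
3 12 [-0.009 -0.048 -0.   ] tw -0.42
4 16 [-0.012 -0.063 -0.   ] tw -0.56
5 20 [-0.017 -0.079 -0.   ] tw -0.7
6 24 [-0.023 -0.094 -0.   ] tw -0.84
7 28 [-0.03  -0.108 -0.   ] tw -0.98
8 32 [-0.038 -0.122 -0.   ] tw -1.12
9 36 [-0.047 -0.135 -0.   ] tw -1.26
10 40 [-0.057 -0.148 -0.   ] tw -1.4
11 44 [-0.067 -0.16  -0.   ] tw -1.54
12 48 [-0.079 -0.171 -0.   ] tw -1.68
13 52 [-0.091 -0.182 -0.   ] tw -1.82
14 56 [-0.104 -0.191 -0.   ] tw -1.95
15 60 [-0.118 -0.2   -0.   ] tw -2.09
16 64 [-0.132 -0.207 -0.   ] tw -2.23
17 68 [-0.146 -0.214 -0.   ] tw -2.37
18 72 [-0.162 -0.22  -0.   ] tw -2.51
19 76 [-0.177 -0.224 -0.001] tw -2.65
20 80 [-0.193 -0.228 -0.001] tw -2.79
21 84 [-0.208 -0.23  -0.001] tw -2.93
22 88 [-0.224 -0.231 -0.001] tw -3.07
23 92 [-0.241 -0.231 -0.001] tw -3.21
24 96 [-0.257 -0.23  -0.001] tw -3.35
```

View pics/w3.png

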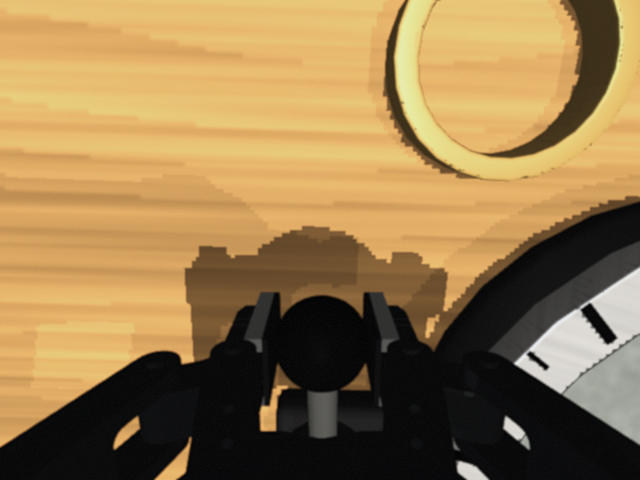

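move_arm(deltas=[[-0.001, -0.014, 0, -0.12, 20], [-0.003, -0.028, 0, -0.24, 20], [-0.005, -0.042, 0, -0.37, 20], [-0.008, -0.056, 0, -0.49, 20], [-0.012, -0.069, 0, -0.61, 20], [-0.016, -0.082, 0, -0.73, 20], [-0.022, -0.095, 0, -0.86, 20], [-0.028, -0.108, 0, -0.98, 20]])

```text
t: 5.63
tcp_pos: [0.6709, 0.1617, 0.0657]
tool_rot: [0.966, 0.259, 0.002, 0.0]
force: [0.4, -0.4, 6.0]
finger_gap: 0.357
```

move_arm(deltas=[[-0.001, -0.014, 0, -0.12, 20], [-0.002, -0.028, 0, -0.24, 20], [-0.004, -0.042, 0, -0.37, 20], [-0.007, -0.056, 0, -0.49, 20], [-0.011, -0.069, 0, -0.61, 20], [-0.016, -0.082, 0, -0.73, 20], [-0.021, -0.095, 0, -0.86, 20], [-0.027, -0.108, 0, -0.98, 20]])

```text
t: 6.3
tcp_pos: [0.6396, 0.194, 0.0657]
tool_rot: [0.874, 0.486, 0.001, 0.0]
force: [0.9, 1.3, 6.3]
finger_gap: 0.36
```

```bash
python3 - <<'E'
from h import *
s=manip.sense();print(s["t"],s["tcp_pos"],s["q"].round(2),s["finger_gap"],s["force"]);M=axes(s)
P=np.array([.590,.116]);r=s["tcp_pos"][:2]-P;print(np.linalg.norm(r),np.degrees(np.arctan2(r[1],r[0])))
print(units((.590-.092*np.sin(np.radians(1.)),.208,.066),yaw=1))
c=manip.get_calibration("wrist");im,d=manip.snapshot("wrist");cv2.imwrite("pics/w4.png",im[...,::-1])
E
```

```text
6.3 [0.63957416 0.19403616 0.0657212 ] [0.13 0.8  1.44 0.   0.9  0.68] 0.36029460182951223 [0.87220149 1.27657377 6.29619339]
0.0924512830046458 57.57336455388631
[array([-0.038, -0.127, -0.001]), 'az_y', np.float64(-31.9), 'twist units', np.float64(-1.148)]
```

View pics/w4.png

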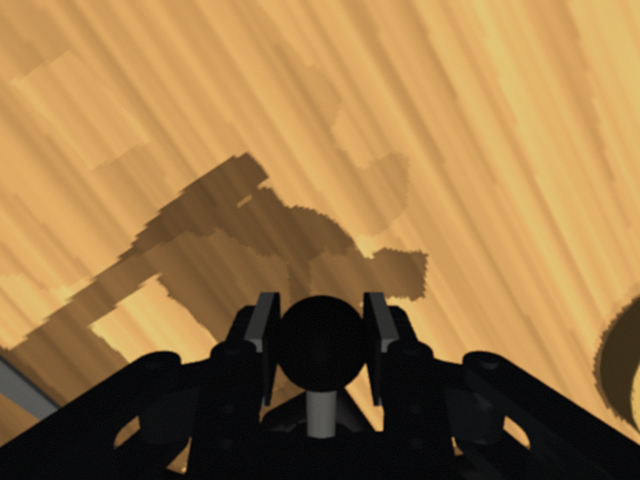

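move_arm(deltas=[[-0.001, -0.014, 0, -0.12, 20], [-0.002, -0.028, 0, -0.24, 20], [-0.005, -0.042, 0, -0.37, 20], [-0.009, -0.056, 0, -0.49, 20], [-0.014, -0.07, 0, -0.61, 20], [-0.02, -0.086, 0, -0.75, 20], [-0.027, -0.102, 0, -0.9, 20], [-0.034, -0.119, 0, -1.0, 20]])

```text
t: 7.02
tcp_pos: [0.5933, 0.2083, 0.0658]
tool_rot: [0.726, 0.687, 0.003, 0.001]
force: [4.7, 0.1, 3.5]
finger_gap: 0.359
```

move_arm(deltas=[[0, 0, 0, 0, 30], [0, 0, 0, 0, 40], [0, 0, 0, 0, 50], [0, 0, 0, 0, 60], [0, 0, 0, 0, 60], [0, 0, -0.05, 0, 60], [0, 0, -0.15, 0, 60], [0, 0, -0.25, 0, 60]])

```text
t: 7.68
tcp_pos: [0.5894, 0.2065, 0.163]
tool_rot: [0.728, 0.686, -0.003, -0.002]
force: [0.7, -0.9, 0.5]
finger_gap: 0.599
```

```bash
python3 - <<'E'
from h import *
s=manip.sense();print(s["t"],s["tcp_pos"],s["q"].round(2),s["finger_gap"],s["force"])
for n in("top","side"):
    im,d=manip.snapshot(n);np.savez(f"pics/{n}5.npz",im=im,d=d)
    if n=="top": crop(im,225,140,405,290,4,"pics/t5.png")
    else: crop(im,230,160,390,310,4,"pics/s5.png")
E
```

```text
7.6833 [0.5894408  0.20647099 0.16297611] [ 0.16  0.62  1.5  -0.    1.02  0.22] 0.5988560988834872 [ 0.68558813 -0.93307575  0.52334203]
```

View pics/t5.png

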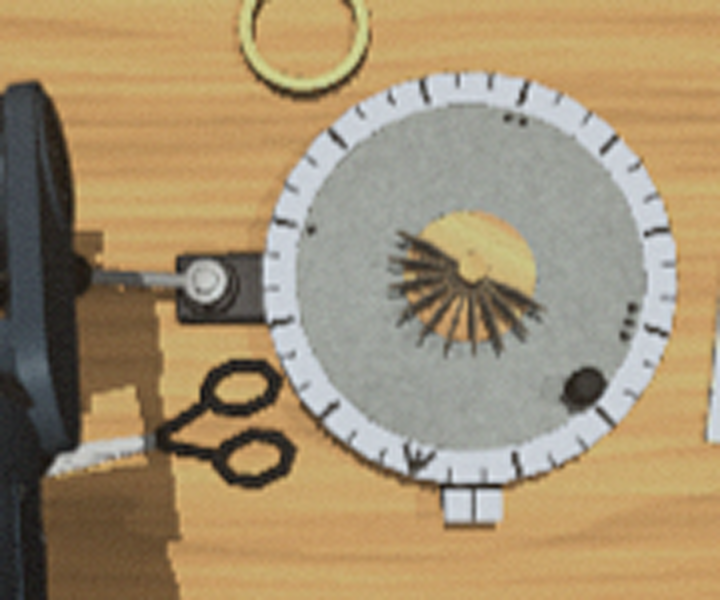

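View pics/s5.png

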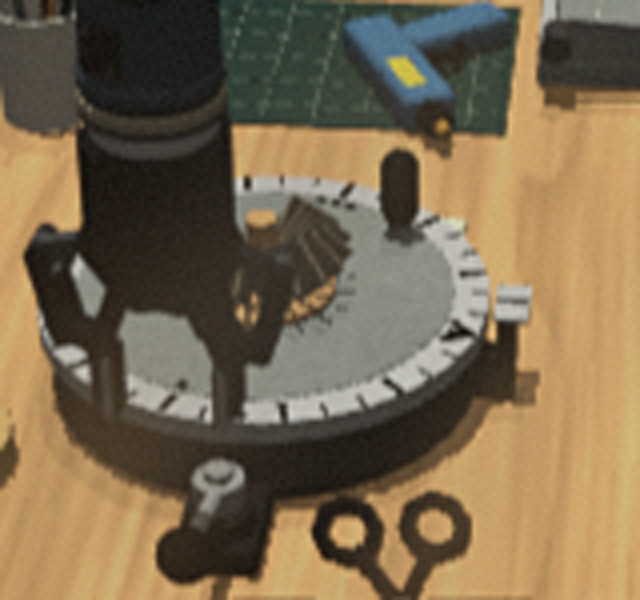

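```bash
python3 - <<'E'
from h import *
print(ray("top",(370.8,236.8),.115))
s=manip.sense()
print(units((.507,-.145,.21),s,yaw=-8))
E
```

```text
[[ 0.50751279 -0.14428927  0.115     ]]
[array([-0.893, -0.169, -0.103]), 'az_y', np.float64(-3.3), 'twist units', np.float64(0.162)]
```

move_arm(deltas=[[-0.02, 0, -0.08, 0, 60], [-0.1, -0.03, -0.17, 0.05, 60], [-0.2, -0.06, -0.25, 0.1, 60], [-0.3, -0.1, -0.3, 0.16, 60], [-0.4, -0.14, -0.3, 0.16, 60], [-0.5, -0.17, -0.3, 0.16, 60], [-0.57, -0.17, -0.3, 0.16, 60], [-0.6, -0.17, -0.3, 0.16, 60]])

```text
t: 8.45
tcp_pos: [0.5075, -0.0319, 0.2842]
tool_rot: [0.755, 0.656, -0.001, 0.0]
force: [0.6, -0.2, 0.5]
finger_gap: 0.597
```

```bash
python3 - <<'E'
from h import *
s=manip.sense();print(s["t"],s["tcp_pos"],s["q"].round(2),s["finger_gap"],s["force"])
c=manip.get_calibration("wrist");im,d=manip.snapshot("wrist");cv2.imwrite("pics/w6.png",im[...,::-1]);np.savez("pics/w6.npz",im=im,d=d,pose=c["pose"])
print(proj("wrist",[(.586,-.069,.065),(.507,-.145,.115),(.442,-.071,.065)],c["pose"]))
E
```

```text
8.45 [ 0.50745007 -0.03190709  0.28416961] [-0.28  0.32  1.67 -0.    1.16 -0.14] 0.5974212593527237 [ 0.58553753 -0.17220181  0.45263219]
[[417.01863957 234.24086598]
 [340.66650133 352.56503202]
 [255.03071915 258.09000925]]
```

View pics/w6.png

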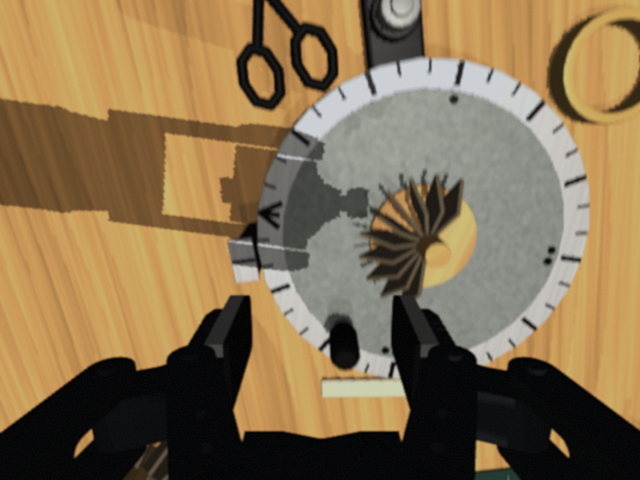

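```bash
python3 - <<'E'
from h import *
z=np.load("pics/w6.npz");P=z["pose"]
w=ray("wrist",[(258,222),(300,118),(425,57),(540,100),(590,205),(582,265),(264,280)],.065,P)
A=np.c_[2*w[:,:2],np.ones(len(w))];s=np.linalg.lstsq(A,(w[:,:2]**2).sum(1),rcond=None)[0];c=s[:2]
print("c",c,"R",np.sqrt(s[2]+c@c))
print("arrow tip",ray("wrist",(262,214),.065,P)[0]-np.r_[c,0],"idx",ray("wrist",[(258,238),(232,247)],.065,P),"knob",ray("wrist",[(345,358)],.125,P))
print(units((.507,-.145,.21),yaw=-8))
E
```

```text
c [ 0.59020527 -0.07286999] R 0.1450245005914812
arrow tip [-0.13495148  0.04042861  0.065     ] idx [[ 0.44796059 -0.0531137   0.065     ]
 [ 0.42378832 -0.0580515   0.065     ]] knob [[ 0.51011912 -0.14420197  0.125     ]]
[array([-0.274,  0.037,  0.186]), 'az_y', np.float64(-8.2), 'twist units', np.float64(-0.006)]
```

move_arm(deltas=[[-0.05, 0.01, 0, 0, 60], [-0.12, 0.02, 0.02, 0, 60], [-0.2, 0.03, 0.07, 0, 60], [-0.25, 0.034, 0.12, 0, 60], [-0.275, 0.034, 0.16, 0, 60], [-0.275, 0.034, 0.19, 0, 60], [-0.275, 0.034, 0.19, 0, 60], [-0.275, 0.034, 0.19, 0, 60]])

```text
t: 9.17
tcp_pos: [0.507, -0.1391, 0.2072]
tool_rot: [0.754, 0.656, -0.001, -0.002]
force: [0.4, -0.0, -0.6]
finger_gap: 0.6
```

```bash
python3 - <<'E'
from h import *
s=manip.sense();print(s["t"],s["tcp_pos"],s["q"].round(2),s["finger_gap"],s["force"])
c=manip.get_calibration("wrist");im,d=manip.snapshot("wrist");cv2.imwrite("pics/w7.png",im[...,::-1]);np.savez("pics/w7.npz",im=im,d=d,pose=c["pose"])
print(units((.5085,-.1445,.094),s,yaw=-8))
print(proj("wrist",[(.5085,-.1445,.125),(.5085,-.1445,.083)],c["pose"]))
E
```

```text
9.1667 [ 0.50704107 -0.1390618   0.20720103] [-0.48  0.44  1.72  0.    0.99 -0.34] 0.600432426414311 [ 0.39360722 -0.03001494 -0.60616048]
[array([-0.013,  0.006,  0.283]), 'az_y', np.float64(-7.9), 'twist units', np.float64(0.002)]
[[326.28666403 264.86432565]
 [325.72415222 242.99965884]]
```

View pics/w7.png

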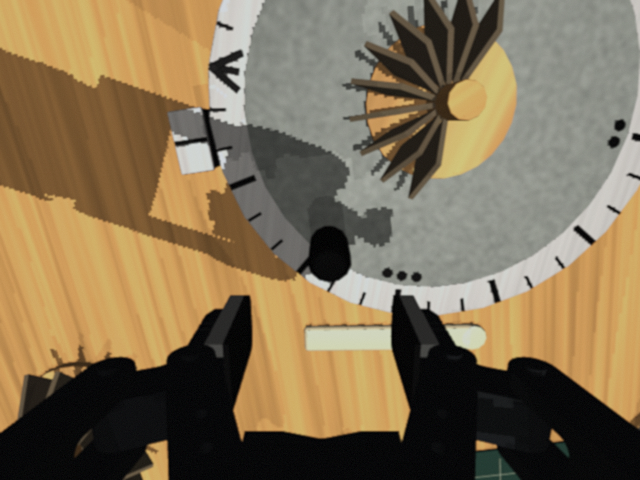

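move_arm(deltas=[[-0.008, 0.004, 0.04, 0, 60], [-0.012, 0.006, 0.09, 0, 60], [-0.012, 0.006, 0.14, 0, 60], [-0.012, 0.006, 0.19, 0, 60], [-0.012, 0.006, 0.23, 0, 60], [-0.012, 0.006, 0.26, 0, 60], [-0.012, 0.006, 0.28, 0, 60], [-0.012, 0.006, 0.28, 0, 60]])

```text
t: 9.88
tcp_pos: [0.5094, -0.1439, 0.0957]
tool_rot: [0.754, 0.657, -0.0, -0.001]
force: [-0.8, -0.4, 1.1]
finger_gap: 0.599
```

move_arm(deltas=[[0, 0, 0, 0, 50], [0, 0, 0, 0, 40], [0, 0, 0, 0, 35], [0, 0, 0, 0, 30], [0, 0, 0, 0, 25], [0, 0, 0, 0, 15], [0, 0, 0, 0, 15], [0, 0, 0, 0, 15]], force=20)

```text
t: 10.55
tcp_pos: [0.5102, -0.1448, 0.0973]
tool_rot: [0.754, 0.657, 0.0, 0.001]
force: [0.3, 0.6, 5.7]
finger_gap: 0.284
```

```bash
python3 - <<'E'
from h import *
s=manip.sense();print(s["t"],s["tcp_pos"],s["q"].round(2),s["finger_gap"],s["force"]);M=axes(s)
c=manip.get_calibration("wrist");im,d=manip.snapshot("wrist");cv2.imwrite("pics/w8.png",im[...,::-1]);np.savez("pics/w8.npz",im=im,d=d,pose=c["pose"])
C=np.array([.588,-.0705]);r=s["tcp_pos"][:2]-C;a0=np.arctan2(r[1],r[0]);print(np.hypot(*r),np.degrees(a0))
for k in range(1,17):
    a=a0+np.radians(4.5)*k;t=C+.11*np.array([np.cos(a),np.sin(a)]);print(k,(np.r_[t-s["tcp_pos"][:2],0]@M/.4).round(3))
E
```

```text
10.55 [ 0.51022876 -0.14477123  0.09725515] [-0.49  0.62  1.79  0.    0.72 -0.35] 0.28390043587193886 [0.25083039 0.56252813 5.70200136]
0.10753873870836175 -136.3187134962421
1 [-0.018  0.014  0.   ]
2 [-0.029  0.032  0.   ]
3 [-0.039  0.051  0.   ]
4 [-0.047  0.071  0.   ]
5 [-0.054  0.092  0.   ]
6 [-0.059  0.113  0.   ]
7 [-0.062  0.134  0.   ]
8 [-0.064  0.155  0.   ]
9 [-0.064  0.177  0.   ]
10 [-0.062  0.199  0.   ]
11 [-0.059  0.22   0.   ]
12 [-0.054  0.241  0.001]
13 [-0.048  0.261  0.001]
14 [-0.039  0.281  0.001]
15 [-0.03   0.301  0.001]
16 [-0.018  0.319  0.001]
```

View pics/w8.png

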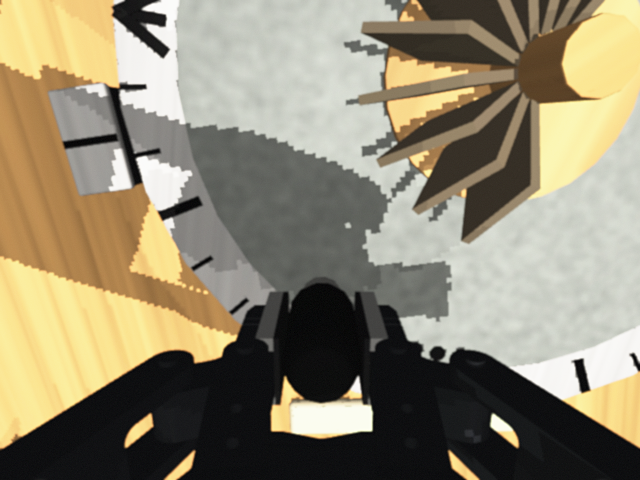

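move_arm(deltas=[[-0.008, 0.01, 0, 0, 15], [-0.02, 0.025, 0, 0, 15], [-0.033, 0.046, 0, 0, 15], [-0.043, 0.069, 0, 0, 15], [-0.051, 0.092, 0, 0, 15], [-0.057, 0.115, 0, 0, 15], [-0.061, 0.137, 0, 0, 15], [-0.062, 0.157, 0, 0, 15]])

```text
t: 11.27
tcp_pos: [0.5689, -0.1773, 0.0973]
tool_rot: [0.754, 0.657, 0.0, -0.0]
force: [-1.3, 1.6, 7.1]
finger_gap: 0.285
```

```bash
python3 - <<'E'
from h import *
s=manip.sense();print(s["t"],s["tcp_pos"],s["q"].round(2),s["finger_gap"],s["force"])
c=manip.get_calibration("wrist");im,d=manip.snapshot("wrist");cv2.imwrite("pics/w9.png",im[...,::-1]);np.savez("pics/w9.npz",im=im,d=d,pose=c["pose"])
E
```

```text
11.2667 [ 0.56888032 -0.17733016  0.09728271] [-0.49  0.68  1.62  0.    0.84 -0.35] 0.28527256086252406 [-1.29107032  1.55872621  7.12807257]
```

View pics/w9.png

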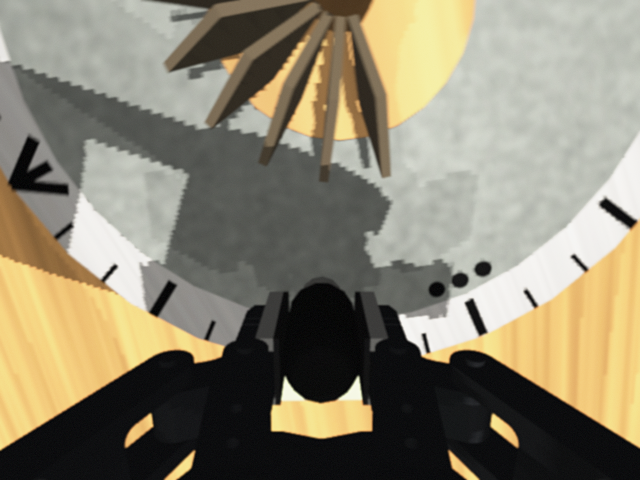

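move_arm(deltas=[[0, 0.015, 0, 0, 15], [0.001, 0.036, 0, 0, 15], [0.004, 0.058, 0, 0, 15], [0.008, 0.08, 0, 0, 15], [0.015, 0.102, 0, 0, 15], [0.024, 0.124, 0, 0, 15], [0.034, 0.145, 0, 0, 15], [0.046, 0.163, 0, 0, 15]])

```text
t: 11.98
tcp_pos: [0.6361, -0.1694, 0.0973]
tool_rot: [0.754, 0.657, -0.0, 0.001]
force: [-1.3, -2.0, 5.6]
finger_gap: 0.288
```

```bash
python3 - <<'E'
from h import *
s=manip.sense();print(s["t"],s["tcp_pos"],s["q"].round(2),s["finger_gap"],s["force"])
C=np.array([.589,-.0705]);r=s["tcp_pos"][:2]-C;print(np.hypot(*r),np.degrees(np.arctan2(r[1],r[0])))
im,d=manip.snapshot("top");np.savez("pics/top10.npz",im=im);crop(im,285,145,400,280,5,"pics/t10.png")
im,d=manip.snapshot("side");np.savez("pics/side10.npz",im=im);crop(im,230,170,390,310,4,"pics/s10.png")
E
```

```text
11.9833 [ 0.63612887 -0.1694143   0.09731629] [-0.43  0.75  1.45 -0.    0.94 -0.29] 0.2884224112896136 [-1.30169125 -2.02599988  5.58723714]
0.10956810777096777 -64.52399088588385
```

View pics/t10.png

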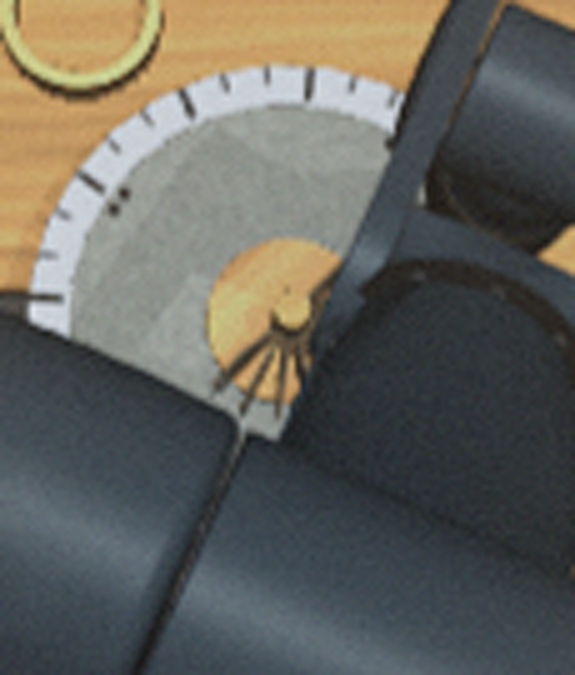

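View pics/s10.png

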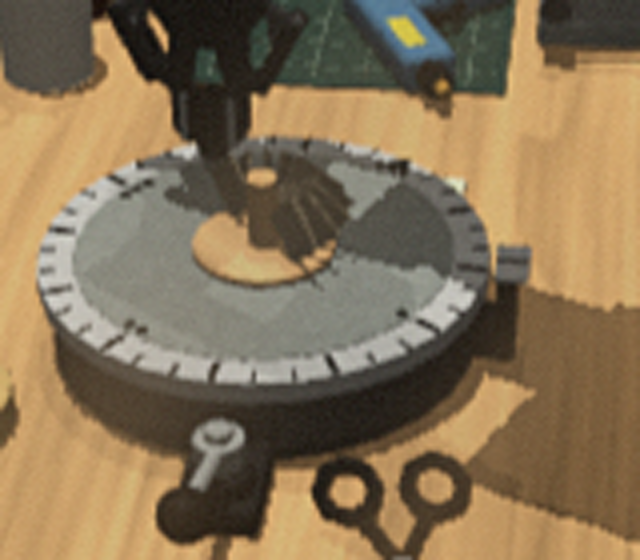

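```bash
python3 - <<'E'
from h import *
z=np.load("pics/w8.npz");crop(z["im"],40,0,260,320,2.5,"pics/w8c.png")
P=z["pose"]
for C in([.589,-.0705],[.590,-.072],[.5875,-.0695]):
    for n,p in dict(i0=(65,145),i1=(118,137),m10=(140,87),m20=(155,152),m30=(182,207),m0=(118,13)).items():
        r=ray("wrist",p,.065,P)[0,:2]-C;print(n,np.hypot(*r).round(4),np.degrees(np.arctan2(r[1],r[0])).round(2)%360,end="; ")
    print()
E
```

```text
i0 0.1681 180.06; i1 0.1471 180.02; m10 0.1352 173.06; m20 0.1347 183.18; m30 0.1326 193.09; m0 0.1418 163.02; 
i0 0.1691 179.55; i1 0.1481 179.44; m10 0.1364 172.49; m20 0.1357 182.52; m30 0.1332 192.36; m0 0.1432 162.56; 
i0 0.1666 180.4; i1 0.1456 180.41; m10 0.1336 173.41; m20 0.1333 183.64; m30 0.1313 193.66; m0 0.1401 163.23;
```

View pics/w8c.png

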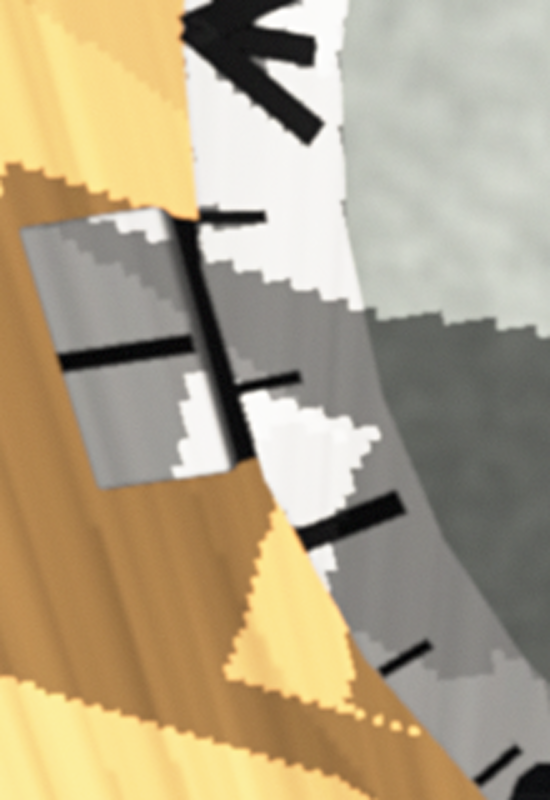

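move_arm(deltas=[[0.003, 0.004, 0, 0, 15], [0.006, 0.009, 0, 0, 15], [0.009, 0.013, 0, 0, 15], [0.011, 0.016, 0, 0, 15], [0.011, 0.016, 0, 0, 15], [0.011, 0.016, 0, 0, 15], [0.011, 0.016, 0, 0, 15], [0.011, 0.016, 0, 0, 15]])

```text
t: 12.75
tcp_pos: [0.6428, -0.1661, 0.0973]
tool_rot: [0.754, 0.657, 0.0, 0.001]
force: [1.2, -1.9, 5.5]
finger_gap: 0.283
```

move_arm(deltas=[[0, 0, 0, 0, 25], [0, 0, 0, 0, 35], [0, 0, 0, 0, 45], [0, 0, 0, 0, 55], [0, 0, 0, 0, 60], [0, 0, -0.06, 0, 60], [0, 0, -0.13, 0, 60], [0, 0, -0.2, 0, 60]])

```text
t: 13.42
tcp_pos: [0.6412, -0.1645, 0.1756]
tool_rot: [0.754, 0.657, -0.001, -0.002]
force: [0.1, 0.3, 0.5]
finger_gap: 0.602
```

move_arm(deltas=[[0.04, -0.04, -0.07, 0, 60], [0.1, -0.1, -0.14, 0, 60], [0.16, -0.16, -0.2, 0, 60], [0.22, -0.22, -0.2, 0, 60], [0.28, -0.28, -0.2, 0, 60], [0.3, -0.32, -0.2, 0, 60], [0.3, -0.35, -0.2, 0, 60], [0.3, -0.35, -0.2, 0, 60]])

```text
t: 14.08
tcp_pos: [0.5169, -0.0251, 0.256]
tool_rot: [0.754, 0.657, -0.001, -0.002]
force: [-0.8, -0.9, -0.9]
finger_gap: 0.595
```

```bash
python3 - <<'E'
from h import *
s=manip.sense();print(s["t"],s["tcp_pos"],s["q"].round(2),s["finger_gap"],s["force"])
c=manip.get_calibration("wrist");im,d=manip.snapshot("wrist");cv2.imwrite("pics/w11.png",im[...,::-1]);np.savez("pics/w11.npz",im=im,d=d,pose=c["pose"])
print(proj("wrist",[(.442,-.071,.065)],c["pose"]))
E
```

```text
14.0833 [ 0.51686335 -0.02507755  0.25602493] [-0.26  0.37  1.68 -0.    1.1  -0.13] 0.5947193886818232 [-0.82489867 -0.86037137 -0.88840845]
[[240.42620805 278.23198822]]
```

View pics/w11.png

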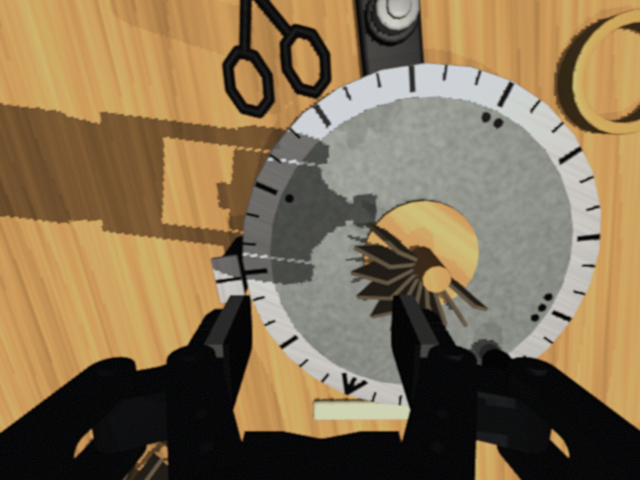

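```bash
python3 - <<'E'
from h import *
z=np.load("pics/w11.npz");crop(z["im"],205,230,285,330,7,"pics/w11c.png")
E
```

```text
(no output)
```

View pics/w11c.png

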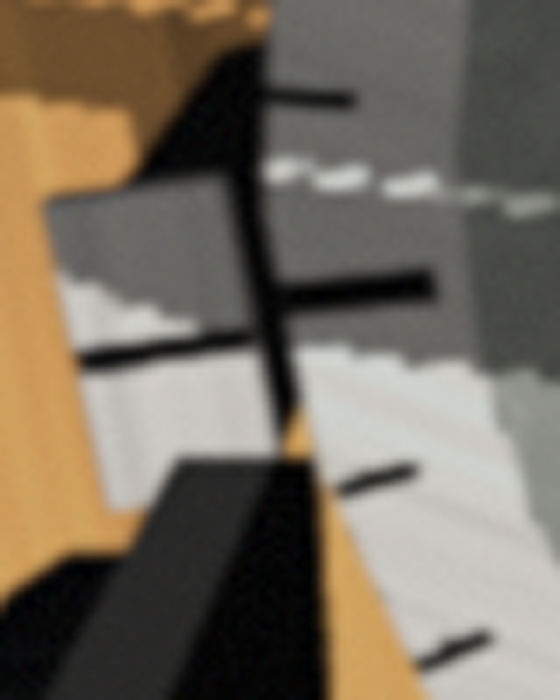

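```bash
python3 - <<'E'
from h import *
z=np.load("pics/w11.npz");P=z["pose"];o=np.array([205,230.])
C=[.590,-.072]
for n,p in dict(i0=(80,360),i1=(250,338),m60a=(285,297),m60b=(430,284),m50a=(340,490),m50b=(415,468),m70a=(268,95),m70b=(350,100),m40=(450,650)).items():
    r=ray("wrist",o+(np.array(p)+.5)/7-.5,.065,P)[0,:2]-C;print(n,np.hypot(*r).round(4),np.degrees(np.arctan2(r[1],r[0])).round(2)%360)
s=manip.sense();print(units((.6415,-.165,.18),s,yaw=-8))
E
```

```text
i0 0.1686 179.56
i1 0.1481 179.48
m60a 0.1431 177.65
m60b 0.1259 177.63
m50a 0.1423 187.79
m50b 0.1327 187.65
m70a 0.1437 167.72
m70b 0.1342 167.65
m40 0.138 197.7
[array([-0.302,  0.351,  0.19 ]), 'az_y', np.float64(-7.9), 'twist units', np.float64(0.005)]
```

move_arm(deltas=[[-0.04, 0.04, 0, -0.1, 60], [-0.1, 0.1, 0, -0.25, 60], [-0.16, 0.16, 0, -0.4, 60], [-0.21, 0.22, 0, -0.55, 60], [-0.25, 0.28, 0, -0.7, 60], [-0.28, 0.32, 0, -0.85, 60], [-0.305, 0.345, 0, -1.0, 60], [-0.305, 0.348, 0.05, -1.0, 60]])

```text
t: 14.8
tcp_pos: [0.6468, -0.1722, 0.2394]
tool_rot: [0.568, 0.823, 0.001, 0.006]
force: [0.3, -0.3, 0.2]
finger_gap: 0.595
```

```bash
python3 - <<'E'
from h import *
s=manip.sense();print(s["t"],s["tcp_pos"]);print(units((.6415,-.1675,.096),s,yaw=25))
E
```

```text
14.8 [ 0.6467774  -0.17219965  0.23943664]
[array([ 0.019, -0.011,  0.358]), 'az_y', np.float64(20.7), 'twist units', np.float64(-0.15)]
```

move_arm(deltas=[[0, 0, 0.03, -0.1, 60], [0, 0, 0.06, -0.15, 60], [0, 0, 0.1, -0.15, 60], [0, 0, 0.14, -0.15, 60], [0, 0, 0.16, -0.15, 60], [0, 0, 0.16, -0.15, 60], [0, 0, 0.16, -0.15, 60], [0, 0, 0.16, -0.15, 60]])

```text
t: 15.47
tcp_pos: [0.6421, -0.1673, 0.1731]
tool_rot: [0.537, 0.844, 0.0, 0.001]
force: [-0.7, 1.0, -0.1]
finger_gap: 0.6
```

```bash
python3 - <<'E'
from h import *
s=manip.sense();print(s["t"],s["tcp_pos"]);print(units((.6415,-.1675,.096),s,yaw=25))
c=manip.get_calibration("wrist");im,d=manip.snapshot("wrist");cv2.imwrite("pics/w12.png",im[...,::-1])
E
```

```text
15.4667 [ 0.64211463 -0.16727186  0.17314449]
[array([ 0.   , -0.002,  0.193]), 'az_y', np.float64(25.0), 'twist units', np.float64(0.001)]
```

View pics/w12.png

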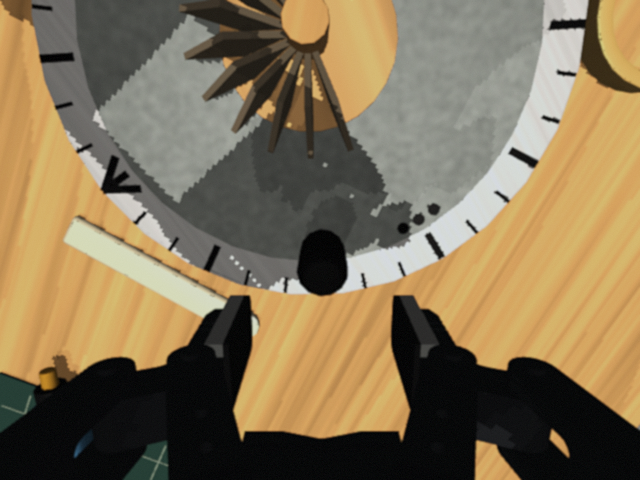

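move_arm(deltas=[[0, 0, 0.04, 0, 60], [0, 0, 0.09, 0, 60], [0, 0, 0.14, 0, 60], [0, 0, 0.17, 0, 60], [0, 0, 0.19, 0, 55], [0, 0, 0.19, 0, 50], [0, 0, 0.19, 0, 45], [0, 0, 0.19, 0, 40]])

```text
t: 16.18
tcp_pos: [0.6422, -0.1672, 0.0975]
tool_rot: [0.537, 0.844, 0.0, 0.001]
force: [-0.0, 0.7, 0.1]
finger_gap: 0.405
```

move_arm(deltas=[[0, 0, 0, 0, 36], [0, 0, 0, 0, 33], [0, 0, 0, 0, 30], [0, 0, 0, 0, 25], [0, 0, 0, 0, 20], [0, 0, 0, 0, 15], [0, 0, 0, 0, 15], [0, 0, 0, 0, 15]])

```text
t: 16.85
tcp_pos: [0.642, -0.167, 0.0973]
tool_rot: [0.537, 0.844, 0.0, 0.001]
force: [-0.2, 1.0, 6.2]
finger_gap: 0.283
```

```bash
python3 - <<'E'
from h import *
s=manip.sense();print(s["t"],s["tcp_pos"],s["finger_gap"],s["force"])
c=manip.get_calibration("wrist");im,d=manip.snapshot("wrist");cv2.imwrite("pics/w13.png",im[...,::-1]);np.savez("pics/w13.npz",im=im,pose=c["pose"])
E
```

```text
16.85 [ 0.6419727  -0.16701797  0.09730179] 0.28270694956584447 [-0.20002272  1.01514758  6.22711147]
```

View pics/w13.png

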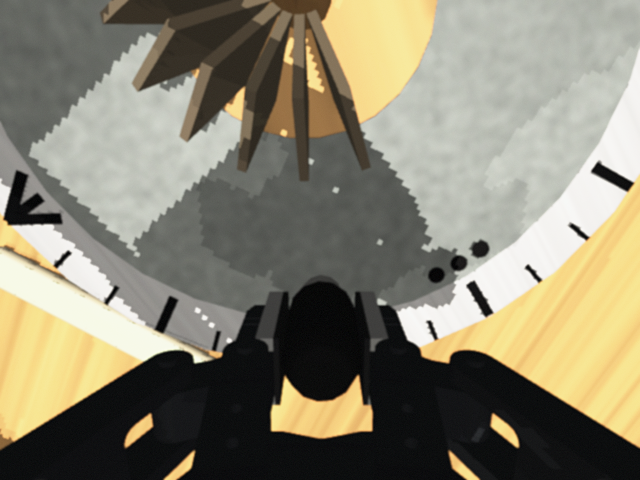

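```bash
python3 - <<'E'
from h import *
z=np.load("pics/w13.npz");P=z["pose"]
C=[.590,-.072]
for n,v,p in (("330",330,(167,316)),("270",270,(480,299)),("240",240,(613,177)),("350",350,(63,259)),("340",340,(112,295)),("250",250,(578,231))):
    r=ray("wrist",p,.065,P)[0,:2]-C;print(n,np.hypot(*r).round(4),"reading",((np.degrees(np.arctan2(r[1],r[0]))+v-179.5)%360).round(2))
E
```

```text
330 0.1332 reading 58.92
270 0.1339 reading 59.51
240 0.1351 reading 59.66
350 0.1367 reading 58.45
340 0.1366 reading 58.63
250 0.1379 reading 59.58
```

move_arm(deltas=[[0, 0.002, 0, 0, 15], [0, 0.004, 0, 0, 15], [0, 0.005, 0, 0, 15], [0, 0.005, 0, 0, 15], [0, 0.005, 0, 0, 15], [0, 0.005, 0, 0, 15], [0, 0.005, 0, 0, 15], [0, 0.005, 0, 0, 15]])

```text
t: 17.57
tcp_pos: [0.6434, -0.1663, 0.0973]
tool_rot: [0.537, 0.844, -0.0, 0.001]
force: [-0.3, -0.1, 5.8]
finger_gap: 0.29
```

move_arm(deltas=[[0, 0, 0, 0, 25], [0, 0, 0, 0, 35], [0, 0, 0, 0, 45], [0, 0, 0, 0, 55], [0, 0, 0, 0, 60], [0, 0, -0.06, 0, 60], [0, 0, -0.13, 0, 60], [0, 0, -0.2, 0, 60]])

```text
t: 18.23
tcp_pos: [0.6422, -0.1657, 0.1758]
tool_rot: [0.537, 0.844, -0.0, -0.002]
force: [0.3, -0.1, 0.4]
finger_gap: 0.596
```

```bash
python3 - <<'E'
from h import *
s=manip.sense();print(s["t"],s["tcp_pos"]);print(units((.517,.0,.256),s,yaw=-8))
E
```

```text
18.2333 [ 0.64218984 -0.16566831  0.175801  ]
[array([ 0.508, -0.109, -0.199]), 'az_y', np.float64(25.0), 'twist units', np.float64(1.153)]
```

move_arm(deltas=[[0.04, 0, -0.08, 0.1, 60], [0.1, -0.01, -0.15, 0.25, 60], [0.18, -0.03, -0.2, 0.45, 60], [0.27, -0.05, -0.2, 0.65, 60], [0.35, -0.07, -0.2, 0.85, 60], [0.43, -0.09, -0.2, 1.0, 60], [0.49, -0.11, -0.2, 1.0, 60], [0.51, -0.11, -0.2, 1.0, 60]])

```text
t: 18.9
tcp_pos: [0.5127, 0.0031, 0.2559]
tool_rot: [0.728, 0.685, -0.001, -0.002]
force: [-0.9, -0.5, -0.5]
finger_gap: 0.599
```

```bash
python3 - <<'E'
from h import *
s=manip.sense();print(s["t"],s["tcp_pos"])
c=manip.get_calibration("wrist");im,d=manip.snapshot("wrist");cv2.imwrite("pics/w14.png",im[...,::-1]);np.savez("pics/w14.npz",im=im,pose=c["pose"])
u=proj("wrist",[(.442,-.071,.065)],c["pose"])[0];print(u);x,y=u.astype(int);x0=max(x-40,0);y0=max(y-50,0);print(x0,y0)
crop(im,x0,y0,x0+90,y0+100,6,"pics/w14c.png")
E
```

```text
18.9 [0.51266464 0.0030825  0.25594931]
[244.21940828 303.59961333]
204 253
```

View pics/w14.png

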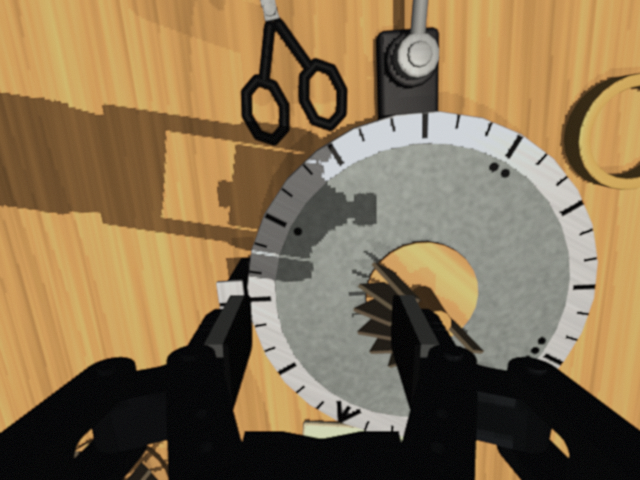

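View pics/w14c.png

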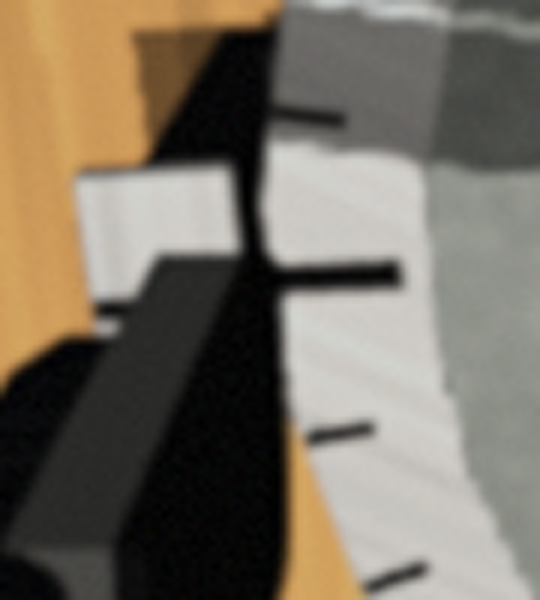

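move_arm(deltas=[[-0.03, -0.02, 0, 0, 60], [-0.07, -0.05, 0, 0, 60], [-0.11, -0.08, 0, 0, 60], [-0.11, -0.1, 0, 0, 60], [-0.11, -0.1, 0, 0, 60], [-0.11, -0.1, 0, 0, 60], [-0.11, -0.1, 0, 0, 60], [-0.11, -0.1, 0, 0, 60]])

```text
t: 19.62
tcp_pos: [0.4752, -0.041, 0.2564]
tool_rot: [0.729, 0.685, 0.0, 0.0]
force: [-0.0, 0.3, -0.3]
finger_gap: 0.6
```

```bash
python3 - <<'E'
from h import *
s=manip.sense();print(s["t"],s["tcp_pos"])
c=manip.get_calibration("wrist");im,d=manip.snapshot("wrist");cv2.imwrite("pics/w15.png",im[...,::-1]);np.savez("pics/w15.npz",im=im,pose=c["pose"])
u=proj("wrist",[(.442,-.071,.065)],c["pose"])[0];print(u);x,y=u.astype(int);x0=max(x-40,0);y0=max(y-50,0);print(x0,y0)
crop(im,x0,y0,x0+90,y0+100,6,"pics/w15c.png")
E
```

```text
19.6167 [ 0.47515572 -0.04102821  0.25635766]
[282.89282229 250.93673703]
242 200
```

View pics/w15c.png

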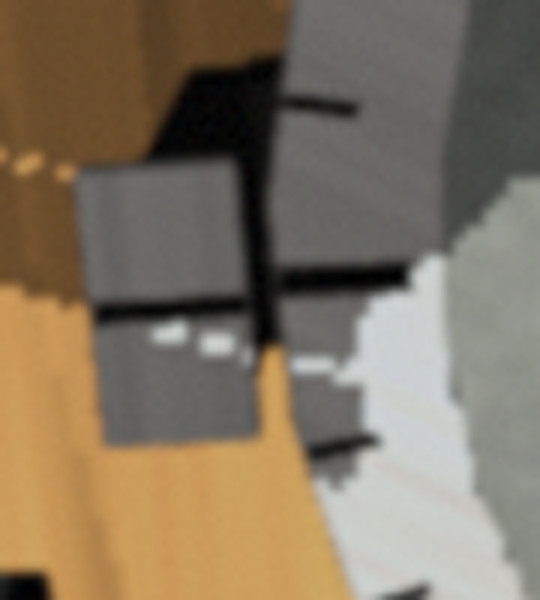

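```bash
python3 - <<'E'
from h import *
z=np.load("pics/w15.npz");P=z["pose"];o=np.array([242,200.])
C=[.590,-.072]
for n,p in dict(i0=(95,315),i1=(248,304),m60a=(283,284),m60b=(408,276),m50a=(312,451),m50b=(378,438),m70a=(282,101),m70b=(356,108)).items():
    r=ray("wrist",o+(np.array(p)+.5)/6-.5,.065,P)[0,:2]-C;print(n,np.hypot(*r).round(4),np.degrees(np.arctan2(r[1],r[0])).round(2)%360)
s=manip.sense();print(units((.6415,-.166,.17),s,yaw=27))
E
```

```text
i0 0.1688 179.56
i1 0.1479 179.39
m60a 0.143 178.35
m60b 0.1261 178.09
m50a 0.1424 188.12
m50b 0.1331 188.11
m70a 0.144 168.24
m70b 0.1342 168.04
[array([-0.286,  0.435,  0.216]), 'az_y', np.float64(-3.6), 'twist units', np.float64(-1.067)]
```

move_arm(deltas=[[-0.03, 0.05, 0, -0.15, 60], [-0.08, 0.12, 0, -0.35, 60], [-0.13, 0.2, 0, -0.5, 60], [-0.18, 0.28, 0, -0.65, 60], [-0.23, 0.35, 0, -0.8, 60], [-0.27, 0.41, 0, -1.0, 60], [-0.286, 0.436, 0.08, -1.0, 60], [-0.286, 0.436, 0.15, -1.0, 60]])

```text
t: 20.33
tcp_pos: [0.6457, -0.1692, 0.1967]
tool_rot: [0.537, 0.843, 0.001, 0.004]
force: [0.5, -0.2, -1.1]
finger_gap: 0.602
```

move_arm(deltas=[[0, 0, 0.05, 0, 60], [0, 0, 0.06, 0, 60], [0, 0, 0.06, 0, 60], [0, 0, 0.06, 0, 60], [0, 0, 0.06, 0, 60], [0, 0, 0.06, 0, 60], [0, 0, 0.06, 0, 60], [0, 0, 0.06, 0, 60]])

```text
t: 21.0
tcp_pos: [0.6415, -0.1665, 0.1736]
tool_rot: [0.537, 0.844, 0.0, 0.001]
force: [0.9, 0.3, 0.5]
finger_gap: 0.602
```

```bash
python3 - <<'E'
from h import *
s=manip.sense();print(s["t"],s["tcp_pos"]);print(units((.642,-.1667,.097),s,yaw=27),units((.6456,-.165,.097),s,yaw=27))
E
```

```text
21.0 [ 0.64151036 -0.1664529   0.17358416]
[array([-0.001,  0.001,  0.191]), 'az_y', np.float64(25.0), 'twist units', np.float64(-0.068)] [array([-0.001,  0.011,  0.191]), 'az_y', np.float64(25.0), 'twist units', np.float64(-0.068)]
```

Descend, close, then shift +0.010 in tool y.

move_arm(deltas=[[0, 0.001, 0.04, 0, 60], [0, 0.001, 0.09, 0, 60], [0, 0.001, 0.14, 0, 60], [0, 0.001, 0.17, 0, 60], [0, 0.001, 0.19, 0, 55], [0, 0.001, 0.19, 0, 50], [0, 0.001, 0.19, 0, 45], [0, 0.001, 0.19, 0, 40]])

```text
t: 21.67
tcp_pos: [0.6423, -0.1665, 0.0974]
tool_rot: [0.537, 0.844, 0.0, 0.001]
force: [-0.2, 0.4, 0.9]
finger_gap: 0.399
```

move_arm(deltas=[[0, 0, 0, 0, 33], [0, 0, 0, 0, 27], [0, 0, 0, 0, 20], [0, 0, 0, 0, 15], [0, 0, 0, 0, 15], [0, 0.003, 0, 0, 15], [0, 0.006, 0, 0, 15], [0, 0.01, 0, 0, 15]])

```text
t: 22.33
tcp_pos: [0.6454, -0.1649, 0.0978]
tool_rot: [0.537, 0.844, -0.0, 0.001]
force: [-1.6, -0.1, 7.3]
finger_gap: 0.281
```

move_arm(deltas=[[0, 0, 0, 0, 15], [0, 0, 0, 0, 15], [0, 0, 0, 0, 15], [0, 0, 0, 0, 15], [0, 0, 0, 0, 15], [0, 0, 0, 0, 15], [0, 0, 0, 0, 15], [0, 0, 0, 0, 15]])

```text
t: 23.0
tcp_pos: [0.6458, -0.1647, 0.0978]
tool_rot: [0.537, 0.844, 0.0, 0.001]
force: [-0.9, 0.5, 6.4]
finger_gap: 0.285
```

```bash
python3 - <<'E'
from h import *
s=manip.sense();print(s["t"],s["tcp_pos"],s["force"],s["finger_gap"])
c=manip.get_calibration("wrist");im,d=manip.snapshot("wrist");cv2.imwrite("pics/w16.png",im[...,::-1]);np.savez("pics/w16.npz",im=im,pose=c["pose"])
E
```

```text
23.0 [ 0.64579127 -0.16470861  0.09778769] [-0.9364105   0.54261937  6.40750884] 0.28498299206699157
```

View pics/w16.png

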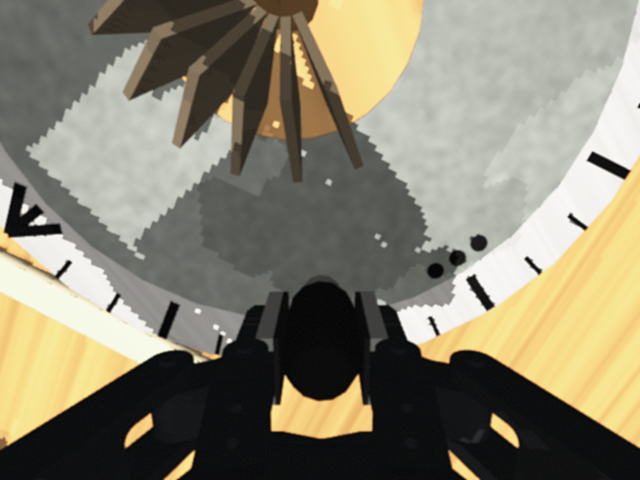

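```bash
python3 - <<'E'
from h import *
z=np.load("pics/w16.npz");P=z["pose"]
C=[.590,-.072]
for n,v,p in (("330",330,(169,319)),("270",270,(482,293)),("240",240,(609,165)),("350",350,(64,269)),("340",340,(114,301)),("250",250,(578,221))):
    r=ray("wrist",p,.065,P)[0,:2]-C;print(n,np.hypot(*r).round(4),"reading",((np.degrees(np.arctan2(r[1],r[0]))+v-179.5)%360).round(2))
s=manip.sense()
E
```

```text
330 0.1321 reading 61.08
270 0.1344 reading 62.08
240 0.1351 reading 62.04
350 0.1368 reading 60.79
340 0.1359 reading 60.83
250 0.1386 reading 62.09
```

move_arm(deltas=[[0, 0, 0, 0, 25], [0, 0, 0, 0, 35], [0, 0, 0, 0, 45], [0, 0, 0, 0, 55], [0, 0, 0, 0, 60], [0, 0, -0.06, 0, 60], [0, 0, -0.13, 0, 60], [0, 0, -0.2, 0, 60]])

```text
t: 23.72
tcp_pos: [0.6441, -0.1642, 0.1757]
tool_rot: [0.537, 0.844, -0.0, -0.002]
force: [0.9, 0.2, 1.2]
finger_gap: 0.597
```

```bash
python3 - <<'E'
from h import *
s=manip.sense();print(s["t"],s["tcp_pos"]);print(units((.475,-.03,.256),s,yaw=-4))
E
```

```text
23.7167 [ 0.64413478 -0.16417605  0.17574613]
[array([ 0.483, -0.242, -0.199]), 'az_y', np.float64(25.0), 'twist units', np.float64(1.013)]
```

move_arm(deltas=[[0.04, -0.02, -0.08, 0.1, 60], [0.11, -0.05, -0.15, 0.3, 60], [0.19, -0.09, -0.2, 0.5, 60], [0.27, -0.13, -0.2, 0.7, 60], [0.35, -0.17, -0.2, 0.9, 60], [0.43, -0.21, -0.2, 1.0, 60], [0.48, -0.24, -0.2, 1.0, 60], [0.48, -0.24, -0.2, 1.0, 60]])

```text
t: 24.38
tcp_pos: [0.471, -0.0278, 0.2558]
tool_rot: [0.728, 0.685, -0.002, -0.003]
force: [-0.7, -0.6, 0.0]
finger_gap: 0.599
```

```bash
python3 - <<'E'
from h import *
s=manip.sense();print(s["t"],s["tcp_pos"])
c=manip.get_calibration("wrist");im,d=manip.snapshot("wrist");cv2.imwrite("pics/w17.png",im[...,::-1]);np.savez("pics/w17.npz",im=im,pose=c["pose"])
u=proj("wrist",[(.442,-.071,.065)],c["pose"])[0];print(u);x,y=u.astype(int);x0=max(x-40,0);y0=max(y-50,0);print(x0,y0)
crop(im,x0,y0,x0+90,y0+100,6,"pics/w17c.png")
E
```

```text
24.3833 [ 0.4709829  -0.02775521  0.25577091]
[291.02757219 266.65516971]
251 216
```

View pics/w17c.png

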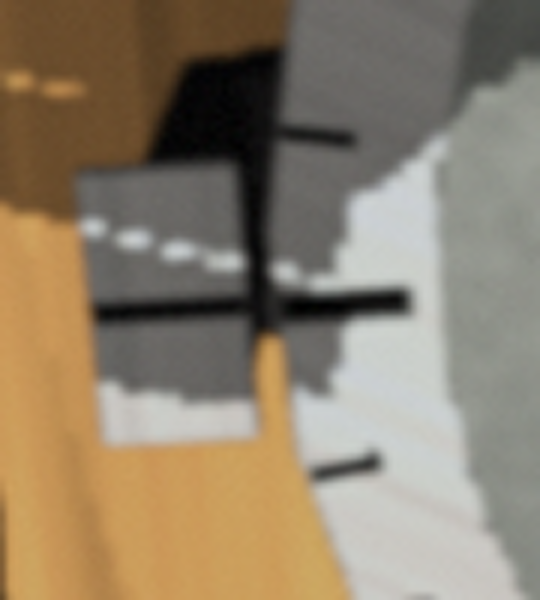

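View pics/w17.png

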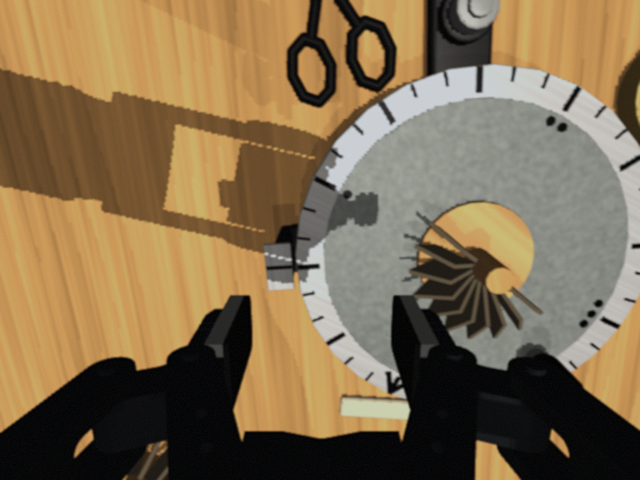

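```bash
python3 - <<'E'
from h import *
z=np.load("pics/top5.npz")
print(units((.591,.2075,.18),yaw=-2))
E
```

```text
[array([0.609, 0.256, 0.19 ]), 'az_y', np.float64(-3.5), 'twist units', np.float64(-0.052)]
```

move_arm(deltas=[[0.06, 0.03, 0, 0, 60], [0.14, 0.06, 0, 0, 60], [0.23, 0.1, 0, 0, 60], [0.32, 0.14, 0, 0, 60], [0.41, 0.18, 0, 0, 60], [0.5, 0.22, 0, 0, 60], [0.57, 0.256, 0, 0, 60], [0.61, 0.256, 0.04, 0, 60]])

```text
t: 25.1
tcp_pos: [0.601, 0.2093, 0.243]
tool_rot: [0.728, 0.685, 0.005, 0.003]
force: [0.7, 0.6, 0.6]
finger_gap: 0.6
```

move_arm(deltas=[[0, 0, 0.05, 0, 60], [0, 0, 0.1, 0, 60], [0, 0, 0.13, 0, 60], [0, 0, 0.15, 0, 60], [0, 0, 0.15, 0, 60], [0, 0, 0.15, 0, 60], [0, 0, 0.15, 0, 60], [0, 0, 0.15, 0, 60]])

```text
t: 25.77
tcp_pos: [0.5954, 0.2058, 0.1817]
tool_rot: [0.729, 0.684, 0.001, 0.001]
force: [0.7, -0.8, 0.5]
finger_gap: 0.596
```

```bash
python3 - <<'E'
from h import *
s=manip.sense();print(s["t"],s["tcp_pos"]);
c=manip.get_calibration("wrist");im,d=manip.snapshot("wrist");cv2.imwrite("pics/w18.png",im[...,::-1]);np.savez("pics/w18.npz",im=im,pose=c["pose"])
g=(im[100:300,255:390].max(2)<40).astype(np.uint8);n,l,st,ce=cv2.connectedComponentsWithStats(g)
for i in range(1,n):
    if st[i,4]>100: print(st[i],ce[i]+[255,100],ray("wrist",ce[i]+[255,100],.072,c["pose"]))
print(units((.592,.2075,.065),s))
E
```

```text
25.7667 [0.59536205 0.20579991 0.18168904]
[  35  115   51   51 2046] [315.12609971 239.92473118] [[0.59178734 0.20700509 0.072     ]]
[array([ 0.004, -0.009,  0.292]), 'az_y', np.float64(-3.6)]
```

View pics/w18.png

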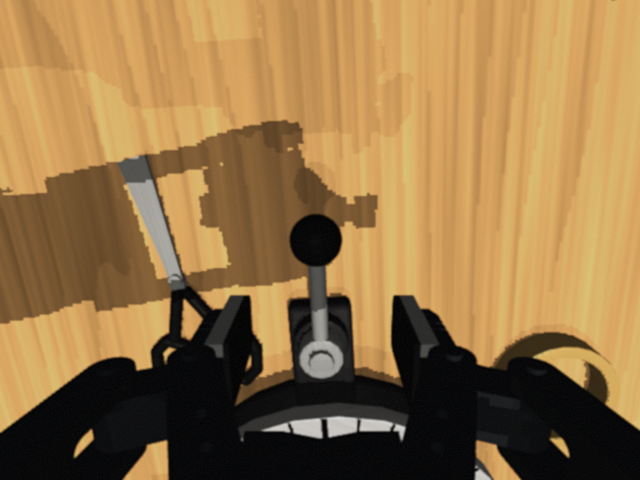

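move_arm(deltas=[[0.004, -0.005, 0.05, 0, 60], [0.004, -0.009, 0.1, 0, 60], [0.004, -0.009, 0.16, 0, 60], [0.004, -0.009, 0.21, 0, 60], [0.004, -0.009, 0.25, 0, 60], [0.004, -0.009, 0.28, 0, 60], [0.004, -0.009, 0.292, 0, 60], [0.004, -0.009, 0.292, 0, 50]])

```text
t: 26.48
tcp_pos: [0.5906, 0.2077, 0.0629]
tool_rot: [0.729, 0.684, -0.001, -0.0]
force: [-0.7, -0.3, 0.0]
finger_gap: 0.503
```

move_arm(deltas=[[0, 0, 0, 0, 40], [0, 0, 0, 0, 35], [0, 0, 0, 0, 30], [0, 0, 0, 0, 25], [0, 0, 0, 0, 20], [0, 0, 0, 0, 20], [0, 0, 0, 0, 20], [0, 0, 0, 0, 20]], force=30)

```text
t: 27.15
tcp_pos: [0.5919, 0.2079, 0.0645]
tool_rot: [0.729, 0.684, 0.001, 0.001]
force: [1.1, 0.7, 6.5]
finger_gap: 0.354
```

move_arm(deltas=[[-0.001, 0.014, 0, 0.12, 20], [-0.003, 0.028, 0, 0.24, 20], [-0.005, 0.042, 0, 0.37, 20], [-0.008, 0.056, 0, 0.49, 20], [-0.012, 0.069, 0, 0.61, 20], [-0.016, 0.082, 0, 0.73, 20], [-0.022, 0.095, 0, 0.86, 20], [-0.027, 0.108, 0, 0.98, 20]])

```text
t: 27.82
tcp_pos: [0.6351, 0.1961, 0.0646]
tool_rot: [0.874, 0.486, 0.003, -0.0]
force: [1.6, 5.3, 4.1]
finger_gap: 0.35
```

```bash
python3 - <<'E'
from h import *
s=manip.sense();print(s["t"],s["tcp_pos"],s["q"].round(2),s["finger_gap"],s["force"])
P=np.array([.590,.116]);r=s["tcp_pos"][:2]-P;a=np.degrees(np.arctan2(r[1],r[0]));print(np.linalg.norm(r),a)
for t in (2,0,-2):
    b=np.radians(t);print(units((*(P+.092*np.array([np.cos(b),np.sin(b)])),.066),s,yaw=-90+t))
E
```

```text
27.8167 [0.6351287  0.19608123 0.06462134] [0.13 0.8  1.45 0.   0.89 0.68] 0.350354175193878 [1.57440467 5.3325928  4.05159598]
0.09192172591241846 60.597150967644104
[array([-0.102,  0.201, -0.003]), 'az_y', np.float64(-31.8), 'twist units', np.float64(1.961)]
[array([-0.108,  0.205, -0.003]), 'az_y', np.float64(-31.8), 'twist units', np.float64(2.03)]
[array([-0.115,  0.209, -0.004]), 'az_y', np.float64(-31.8), 'twist units', np.float64(2.1)]
```

move_arm(deltas=[[-0.001, 0.014, 0, 0.12, 20], [-0.003, 0.028, 0, 0.24, 20], [-0.005, 0.042, 0, 0.37, 20], [-0.008, 0.056, 0, 0.49, 20], [-0.012, 0.069, 0, 0.61, 20], [-0.016, 0.082, 0, 0.73, 20], [-0.022, 0.095, 0, 0.86, 20], [-0.027, 0.108, 0, 0.98, 20]])

```text
t: 28.48
tcp_pos: [0.6684, 0.1647, 0.0647]
tool_rot: [0.966, 0.259, 0.005, -0.001]
force: [6.6, 5.0, 0.9]
finger_gap: 0.354
```

```bash
python3 - <<'E'
from h import *
s=manip.sense();print(s["t"],s["tcp_pos"],s["q"].round(2),s["finger_gap"],s["force"])
P=np.array([.590,.116]);r=s["tcp_pos"][:2]-P;a=np.degrees(np.arctan2(r[1],r[0]));print(np.linalg.norm(r),a)
for t in (2,0,-2):
    b=np.radians(t);print(units((*(P+.092*np.array([np.cos(b),np.sin(b)])),.066),s,yaw=-90+t))
E
```

```text
28.4833 [0.66840195 0.16465375 0.06471101] [0.08 0.82 1.39 0.   0.92 1.12] 0.3540710186156255 [6.55480447 5.00063616 0.91775937]
0.09227162681824103 31.82241901330441
[array([-0.028,  0.115, -0.003]), 'az_y', np.float64(-60.0), 'twist units', np.float64(0.979)]
[array([-0.031,  0.122, -0.003]), 'az_y', np.float64(-60.0), 'twist units', np.float64(1.049)]
[array([-0.036,  0.129, -0.003]), 'az_y', np.float64(-60.0), 'twist units', np.float64(1.119)]
```

move_arm(deltas=[[-0.001, 0.016, 0, 0.13, 20], [-0.003, 0.032, 0, 0.26, 20], [-0.006, 0.048, 0, 0.4, 20], [-0.01, 0.064, 0, 0.54, 20], [-0.015, 0.08, 0, 0.68, 20], [-0.02, 0.094, 0, 0.82, 20], [-0.026, 0.107, 0, 0.95, 20], [-0.03, 0.118, 0, 1.0, 20]])

```text
t: 29.15
tcp_pos: [0.683, 0.118, 0.0647]
tool_rot: [1.0, 0.011, 0.006, -0.003]
force: [7.0, 9.9, -0.6]
finger_gap: 0.356
```

```bash
python3 - <<'E'
from h import *
s=manip.sense();print(s["t"],s["tcp_pos"],s["q"].round(2),s["finger_gap"],s["force"])
P=np.array([.590,.116]);r=s["tcp_pos"][:2]-P;a=np.degrees(np.arctan2(r[1],r[0]));print(np.linalg.norm(r),a)
E
```

```text
29.15 [0.68301059 0.11800558 0.06472762] [0.01 0.82 1.38 0.01 0.93 1.55] 0.3559476474160043 [ 7.00644121  9.86675799 -0.61293884]
0.09303220973096897 1.2352759772509065
```

move_arm(deltas=[[0, 0.002, 0, 0, 20], [0, 0.004, 0, 0, 20], [0, 0.006, 0, 0, 20], [0, 0.008, 0, 0, 20], [0, 0.01, 0, 0, 20], [0, 0.01, 0, 0, 20], [0, 0.01, 0, 0, 20], [0, 0.01, 0, 0, 20]])

```text
t: 29.82
tcp_pos: [0.6834, 0.1154, 0.0647]
tool_rot: [1.0, 0.011, 0.007, -0.003]
force: [9.8, 10.3, -1.6]
finger_gap: 0.354
```

```bash
python3 - <<'E'
from h import *
s=manip.sense();print(s["t"],s["tcp_pos"],s["finger_gap"],s["force"])
c=manip.get_calibration("wrist");im,d=manip.snapshot("wrist");cv2.imwrite("pics/w19.png",im[...,::-1])
E
```

```text
29.8167 [0.68342957 0.11543929 0.06468665] 0.3541649732055067 [ 9.83074172 10.34555513 -1.60219362]
```

View pics/w19.png

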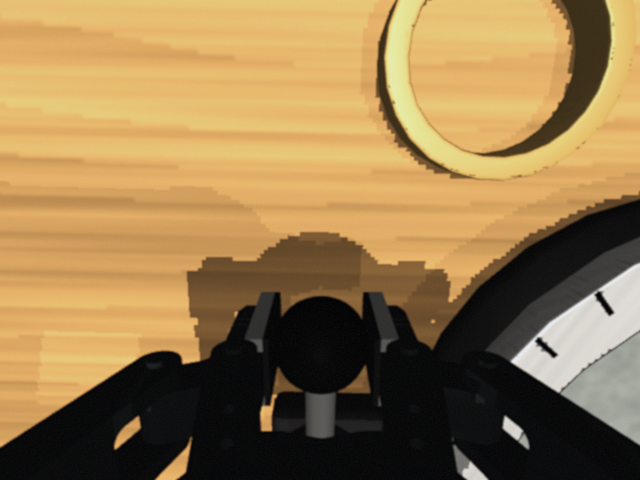

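move_arm(deltas=[[0, 0.003, 0, 0.02, 20], [0, 0.006, 0, 0.04, 20], [0, 0.009, 0, 0.06, 20], [0, 0.012, 0, 0.08, 20], [0, 0.012, 0, 0.08, 20], [0, 0.012, 0, 0.08, 20], [0, 0.012, 0, 0.08, 20], [0, 0.012, 0, 0.08, 20]])

```text
t: 30.53
tcp_pos: [0.6834, 0.1118, 0.0647]
tool_rot: [1.0, -0.009, 0.007, -0.004]
force: [9.7, 13.1, -2.4]
finger_gap: 0.352
```

```bash
python3 - <<'E'
from h import *
s=manip.sense();print(s["t"],s["tcp_pos"],s["finger_gap"],s["force"])
E
```

```text
30.5333 [0.68343995 0.11182622 0.06468637] 0.3522124342553412 [ 9.67002443 13.05733136 -2.44983465]
```

move_arm(deltas=[[0, 0.003, 0, 0, 20], [0, 0.006, 0, 0, 20], [0, 0.009, 0, 0, 20], [0, 0.012, 0, 0, 20], [0, 0.012, 0, 0, 20], [0, 0.012, 0, 0, 20], [0, 0.012, 0, 0, 20], [0, 0.012, 0, 0, 20]])

```text
t: 31.2
tcp_pos: [0.6836, 0.1116, 0.0647]
tool_rot: [1.0, -0.008, 0.008, -0.007]
force: [11.0, 24.8, -3.5]
finger_gap: 0.353
```

```bash
python3 - <<'E'
from h import *
s=manip.sense();print(s["t"],s["tcp_pos"],s["finger_gap"],s["force"])
c=manip.get_calibration("wrist");im,d=manip.snapshot("wrist");cv2.imwrite("pics/w20.png",im[...,::-1])
E
```

```text
31.2 [0.683641   0.11161173 0.06467232] 0.35267303234704783 [11.04452591 24.7646201  -3.45089978]
```

View pics/w20.png

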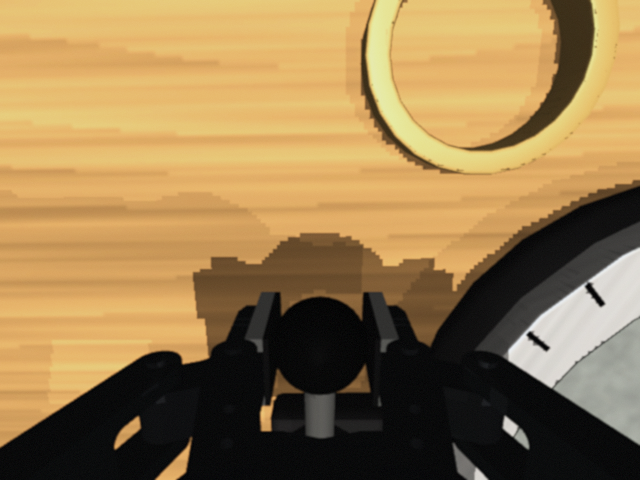

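move_arm(deltas=[[0, 0, 0, 0, 30], [0, 0, 0, 0, 40], [0, 0, 0, 0, 50], [0, 0, 0, 0, 60], [0, 0, 0, 0, 65], [0, 0, -0.05, 0, 65], [0, 0, -0.15, 0, 65], [0, 0, -0.25, 0, 65]])

```text
t: 31.92
tcp_pos: [0.6753, 0.1011, 0.1616]
tool_rot: [1.0, -0.007, -0.004, 0.0]
force: [0.2, 0.3, 1.0]
finger_gap: 0.648
```

```bash
python3 - <<'E'
from h import *
s=manip.sense();print(s["t"],s["tcp_pos"],s["finger_gap"],s["force"])
c=manip.get_calibration("wrist");im,d=manip.snapshot("wrist");cv2.imwrite("pics/w21.png",im[...,::-1])
g=(im[150:300,255:390].max(2)<40).astype(np.uint8);n,l,st,ce=cv2.connectedComponentsWithStats(g)
for i in range(1,n):
    if st[i,4]>100: print(st[i],ce[i]+[255,150],ray("wrist",ce[i]+[255,150],.072,c["pose"]))
print(units((.60,.0,.30),s,yaw=-8), units((.475,.02,.26),s,yaw=-4))
E
```

```text
31.9167 [0.67530863 0.10112152 0.16162039] 0.6477903690974544 [0.15942439 0.27746615 1.02906365]
[  18   62   57   58 2529] [300.75642546 240.15342032] [[0.68038487 0.11290339 0.072     ]]
[117 104  18  46 339] [382.17699115 279.66076696] [[0.65638757 0.0672124  0.072     ]]
[array([-0.188,  0.255, -0.344]), 'az_y', np.float64(-90.7), 'twist units', np.float64(-2.888)] [array([-0.5  ,  0.209, -0.242]), 'az_y', np.float64(-90.7), 'twist units', np.float64(-3.028)]
```

View pics/w21.png

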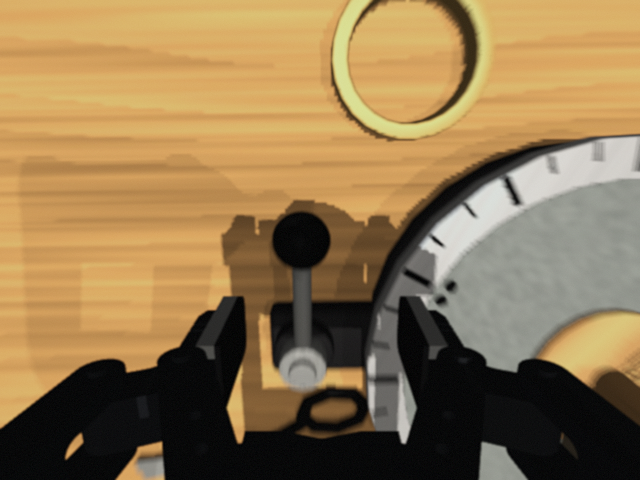

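move_arm(deltas=[[-0.02, 0, -0.1, 0, 65], [-0.06, 0.04, -0.18, 0, 65], [-0.13, 0.09, -0.25, 0, 65], [-0.2, 0.14, -0.25, 0, 65], [-0.28, 0.2, -0.25, 0, 65], [-0.36, 0.26, -0.25, 0, 65], [-0.43, 0.32, -0.25, 0, 65], [-0.5, 0.38, -0.25, 0, 65]])

```text
t: 32.63
tcp_pos: [0.4733, -0.0485, 0.2631]
tool_rot: [1.0, -0.006, -0.001, 0.0]
force: [0.5, -1.0, 0.6]
finger_gap: 0.651
```

move_arm(deltas=[[0, 0.02, 0, 0, 65], [0, 0.02, 0, 0, 65], [0, 0.02, 0, 0, 65], [0, 0.02, 0, 0, 65], [0, 0.02, 0, 0, 65], [0, 0.02, 0, 0, 65], [0, 0.02, 0, 0, 65], [0, 0.02, 0, 0, 65]])

```text
t: 33.3
tcp_pos: [0.4763, -0.0551, 0.2633]
tool_rot: [1.0, -0.006, -0.0, -0.0]
force: [-0.4, -0.3, -0.0]
finger_gap: 0.65
```

```bash
python3 - <<'E'
from h import *
s=manip.sense();print(s["t"],s["tcp_pos"])
c=manip.get_calibration("wrist");im,d=manip.snapshot("wrist");cv2.imwrite("pics/w22.png",im[...,::-1]);np.savez("pics/w22.npz",im=im,pose=c["pose"])
u=proj("wrist",[(.442,-.071,.065)],c["pose"])[0];print(u);x,y=u.astype(int);x0=max(x-50,0);y0=max(y-50,0);print(x0,y0)
crop(im,x0,y0,x0+100,y0+90,6,"pics/w22c.png")
im,d=manip.snapshot("side");crop(im,200,150,390,320,4,"pics/s22.png")
E
```

```text
33.3 [ 0.47633359 -0.05507279  0.26332152]
[341.62821961 249.78632144]
291 199
```

View pics/w22.png

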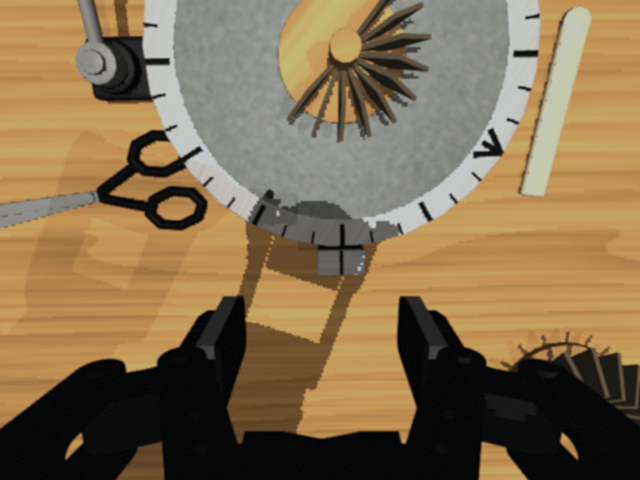

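View pics/w22c.png

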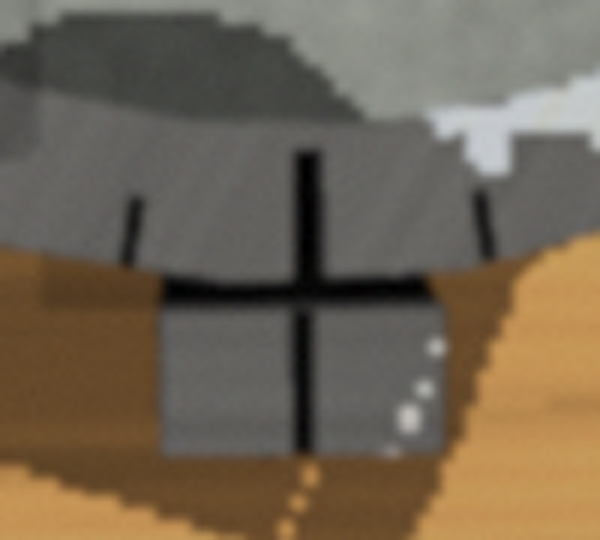

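View pics/s22.png

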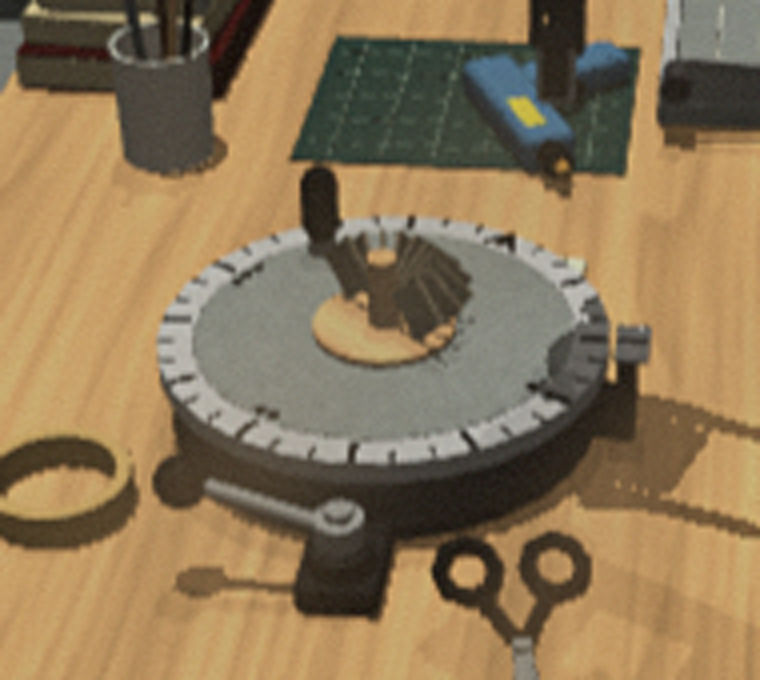

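```bash
python3 - <<'E'
from station import manip
print(manip.sense()["t"],manip.sign_off())
E
```

```text
the job is handed in; nothing more can be done
33.4 None
```

I swung the clamp lever to slack, turned the platter about 77° anticlockwise by its knob, then swung the lever home again. The job was handed in at 33.4 s with the gripper clear of everything.

**Scale:** it read about −17° at the start. Turning the platter took three grips on the knob, because after the first two it came to rest at 58.1° and 58.7°. The last picture, taken after clamping, shows the 60 mark in line with the index line, within about 0.3°.

**Lever:** at the end it stopped moving and the push force rose from 13 to 25 N, which I take to be the hard stop. The ball finished about 6 mm further round than where it started. I did not test the clamp by pulling on the knob.

**Star and other things:** the smaller star still stands in the middle of the platter. The scissors, tape, glue gun and bone folder look unmoved. The pile of cut board was not in my last views, but the arm never went low near it.

**One disagreement:** while the knob was still gripped, the reading from the far-side marks came out about 1.3° too high. I used the direct view at the index line instead.

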